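# Set up the image-forming demonstration on the optical bench

## Task

Set up the imaging demonstration on the optical bench: pick out the three parts on square feet and stand each one in its own tray seat on the bench - the slide with the arrow in the seat next to the lamp, the lens in the middle seat, the screen in the seat furthest from the lamp. Each must stand upright and flat in its seat with its face square across the bench, so that the lamp shines straight through towards the screen. Keep the parts upright, set them down gently without letting them drop, and leave the mirror, the steel ball and the brass weight where they are.

Things in the scene. Friction and masses are not known exactly. Their poses are not given: they have to be found in the camera images.
- slide: The slide: a small square aluminium plate, 50 x 50 mm and 8 mm thick, with a black upright arrow on both faces, on a square dark-steel foot 48 x 48 x 14 mm. On top a black grip lug 14 thick (x), 24 wide (y), 24 mm high, its top 130 mm above the underside. Origin: centre of foot's underside; z up; x normal to the face; front and back alike. Loose, 0.2 to 0.4 kg.
- lens: The lens: a clear glass lens in a round black frame, 76 mm across and 10 mm thick, on a square dark-steel foot 48 x 48 x 14 mm. On top a black grip lug 14 thick (x), 24 wide (y), 24 mm high, its top 130 mm above the underside. Origin: centre of foot's underside; z up; x normal to the face; front and back alike. Loose, 0.2 to 0.4 kg.
- screen: The screen: a plain white plate, 110 mm wide, 80 mm high and 6 mm thick, on a square dark-steel foot 48 x 48 x 14 mm. On top a black grip lug 14 thick (x), 24 wide (y), 24 mm high, its top 130 mm above the underside. Origin: centre of foot's underside; z up; x normal to the face; front and back alike. Loose, 0.2 to 0.4 kg.
- seat_a: Seat: shallow square dark-steel tray fixed on the aluminium bench rail; outside 76 x 76 x 14 mm high, walls 5 mm, inside 66 x 66 mm, inner floor 5 mm above its underside. Origin: centre of underside, 20 mm above the table. y along the bench (lamp direction), x across. The three seats are alike, 85 to 145 mm apart in a row; which letter lies where varies.
- seat_b: Seat: shallow square dark-steel tray fixed on the aluminium bench rail; outside 76 x 76 x 14 mm high, walls 5 mm, inside 66 x 66 mm, inner floor 5 mm above its underside. Origin: centre of underside, 20 mm above the table. y along the bench (lamp direction), x across. The three seats are alike, 85 to 145 mm apart in a row; which letter lies where varies.
- seat_c: Seat: shallow square dark-steel tray fixed on the aluminium bench rail; outside 76 x 76 x 14 mm high, walls 5 mm, inside 66 x 66 mm, inner floor 5 mm above its underside. Origin: centre of underside, 20 mm above the table. y along the bench (lamp direction), x across. The three seats are alike, 85 to 145 mm apart in a row; which letter lies where varies.
- lamp: The lamp: a round white bulb 60 mm across on a black 60 x 60 mm base with a black holder, 130 mm high, fixed on one end of the bench; which end varies (the other carries a plain black block). Origin: centre of its underside, 20 mm above the table. Seats are about 120, 235 and 350 mm from it.
- mirror: A round mirror 60 mm across on a ROUND black foot 60 mm across, 100 mm high, no grip lug; not part of this set. Bystander: leave it where it is. Loose. Origin: centre of its underside.
- sphere: A polished steel ball 60 mm across on a clear stem and a round foot 70 mm across, 135 mm high. Bystander: leave it where it is. Loose. Origin: centre of its underside.
- weight: A brass weight with a knob, 40 mm across, 70 mm high. Bystander: leave it where it is. Loose. Origin: centre of its underside.
There are look-alikes about, which are no part of the job. Leave any red look-alike of the screen alone.

How it is judged (in metres and radians):
At the end, for the whole second after the job is handed in: Nearest the lamp the slide, then lens, then screen, each flat in a seat: centre within 13 mm of the seat's, upright within 0.08 rad, face normal within 0.2 rad of the bench's long axis; at rest, released; mirror, ball and weight upright, within 30 mm of their starts (((horizontal distance between slide and seat_a below 0.013 m and z of slide in the frame of seat_a between 0.002 and 0.009 m and angle between the x axis of slide and the y axis of seat_a, either way round below 0.2 rad) or (horizontal distance between slide and seat_b below 0.013 m and z of slide in the frame of seat_b between 0.002 and 0.009 m and angle between the x axis of slide and the y axis of seat_b, either way round below 0.2 rad) or (horizontal distance between slide and seat_c below 0.013 m and z of slide in the frame of seat_c between 0.002 and 0.009 m and angle between the x axis of slide and the y axis of seat_c, either way round below 0.2 rad)) and ((horizontal distance between lens and seat_a below 0.013 m and z of lens in the frame of seat_a between 0.002 and 0.009 m and angle between the x axis of lens and the y axis of seat_a, either way round below 0.2 rad) or (horizontal distance between lens and seat_b below 0.013 m and z of lens in the frame of seat_b between 0.002 and 0.009 m and angle between the x axis of lens and the y axis of seat_b, either way round below 0.2 rad) or (horizontal distance between lens and seat_c below 0.013 m and z of lens in the frame of seat_c between 0.002 and 0.009 m and angle between the x axis of lens and the y axis of seat_c, either way round below 0.2 rad)) and ((horizontal distance between screen and seat_a below 0.013 m and z of screen in the frame of seat_a between 0.002 and 0.009 m and angle between the x axis of screen and the y axis of seat_a, either way round below 0.2 rad) or (horizontal distance between screen and seat_b below 0.013 m and z of screen in the frame of seat_b between 0.002 and 0.009 m and angle between the x axis of screen and the y axis of seat_b, either way round below 0.2 rad) or (horizontal distance between screen and seat_c below 0.013 m and z of screen in the frame of seat_c between 0.002 and 0.009 m and angle between the x axis of screen and the y axis of seat_c, either way round below 0.2 rad)) and horizontal distance between slide and lamp below 0.17 m and horizontal distance between lens and lamp between 0.17 and 0.29 m and horizontal distance between screen and lamp above 0.29 m and angle between each of slide, lens, screen's own z axis and vertical below 0.08 rad and linear speed of each of slide, lens, screen below 0.02 m/s and distance of each of mirror, sphere, weight from where it was at the start of the episode below 0.03 m and angle between each of mirror, sphere, weight's own z axis and vertical below 0.2 rad); the robot touches nothing.
It fails at once if one of the three parts is let fall (moving faster than 0.5 m/s out of the gripper, as after a drop of about 15 mm or more) ((contact force between slide and the fingers below 0.05 N and linear speed of slide above 0.5 m/s) or (contact force between lens and the fingers below 0.05 N and linear speed of lens above 0.5 m/s) or (contact force between screen and the fingers below 0.05 N and linear speed of screen above 0.5 m/s)).
It fails at once if one of the three parts is tipped over (leans more than about 35 degrees) (angle between any of slide, lens, screen's own z axis and vertical above 0.6 rad).
It fails at once if a part is banged into a seat (more than 60 N between them) (contact force between any of slide, lens, screen and seat_a above 60 N or contact force between any of slide, lens, screen and seat_b above 60 N or contact force between any of slide, lens, screen and seat_c above 60 N).
It fails at once if the mirror, the steel ball or the brass weight is shifted by more than 30 mm (distance of any of mirror, sphere, weight from where it was at the start of the episode above 0.03 m).
It also fails if it takes over 96 s, if anything falls off the work surface, if the arm or the gripper's body presses on something with over 40 N, if the wrist force passes 120 N, or if a joint passes its speed limit or range.

## Robot

A 6-joint arm with a two-finger parallel gripper is mounted at the origin on the work surface. World frame = base frame: x ahead of the robot, y to its left, z up, the work surface at z = 0. Lengths are in mm, angles in rad, forces in N, time in s.
With the tool pointing down it reaches from about 300 to 1000 mm from the base axis. Payload 5.1 kg.
Tool frame: the origin (TCP) lies midway between the tips of the shut fingers; the grasp point (between the pads) lies 19 mm behind it; z points along the fingers, y is the direction in which the jaws open and shut (so a half turn about z gives the same grasp; the last joint's range is limited). The gripper opens to 95 mm and grips with 3 to 60 N. Pads are 20 mm wide; open, the fingers measure 119 mm over their backs; the gripper's body (75 mm by 180 mm) begins 59 mm behind the grasp point.
Start: joints at [-0.083, 0.124, 1.65, -0, 1.367, -0.083], TCP at [649.988, -0.028, 177.456] pointing down, gripper open.
Joint ranges: [-2.61, 2.61], [-1.02, 2.33], [0.03, 2.71], [-1.35, 4.49], [0.32, 2.68], [-2.91, 2.91]. Speed limits (rad/s): [2.57, 2.57, 3.14, 3.14, 3.14, 3.14].

## Interface

Orientations are given as [roll, pitch, yaw] about the fixed x, y, z axes, in that order (R = Rz(yaw) Ry(pitch) Rx(roll)).
In Python, from bench import robot, imaging gives the robot as it stands.
- The arm moves only by the tool drive_tool, never from a script. Its argument "increments" is one flat list of numbers, 7 for each row, row after row: the turn, a rotation vector about the tool's x, y, z as a fraction of full scale, then the shift along the tool's x, y, z as a fraction of full scale, then the opening in per cent of the stroke, from 0 (shut) to 100 (fully open). In form: [wx, wy, wz, x, y, z, claw, wx, wy, wz, x, y, z, claw, ...]. A call has 1 to 20 rows; each row is the pose to reach, as a shift and turn from the pose commanded when the call began, along the tool's axes at that moment, turning the shorter way round; what a row does not reach only later rows make up. Full scale, the value 1, is 0.2 m for a shift and pi rad for a turn. A row lasts 1/8 s, in which the tool goes at most 62.5 mm and 10.7 degrees, less where a joint would pass 70% of its speed; a pose out of reach is approached as far as the arm can. A call with a number of a shift or a turn outside -1 to 1 is refused whole. A call with a gripper value outside its range is refused whole. The fingers move at their own pace and stop on an object; "force" is the grip in N (left out, the last holds). Time passes only in rows, so rows that repeat a pose let the fingers close. It gives the time, the measured TCP pose, the force and the opening at its end, in the units of the state.
- robot.observe(): the state, without advancing time (a new reading comes with each control period).
- imaging.capture(name): name is "scene" or "side" or "wrist"; returns a dict with "img" (384x512x3 uint8, red, green, blue), "intrinsics" (3x3 intrinsics, pixels), "extrinsics" (4x4, takes a point from world to camera coordinates). Camera axes: x right, y up, looking along -z (the intrinsics and any distortion apply to the point x, -y, -z); pixel columns grow to the right and rows downward; lengths in mm; the calibration is good to about 2 mm. A picture is of the moment at which its call begins. There is no depth.
- robot.job_done(): hands the job in, once; it reports no verdict.
The state is a dict: "time": time; "q": joint angles; "qvel": joint speeds; "effort": joint torques, N m; "ee_pos": TCP position; "ee_rot": TCP orientation; "contact_force": force on the tool from outside, world axes, zero at the start; "torque": the same for the moment, N m; "gripper_width": finger opening in mm.
Only numpy, scipy, OpenCV 4.12 (cv2) and the standard library are available. Lean on these libraries where they do the work, as an engineer would, in place of code of your own. Each camera call takes 0.05 s, during which the arm holds its last target.

## Working session

There is one attempt and no reset: what is moved stays moved. The work goes in short steps, Python scripts to look and compute and a tool call to move; the robot and the scene stay as the last step left them, time stands still between calls to the robot, and variables do not carry over. Pictures are saved under pics/ and viewed, and the job is handed in when it is done.

Besides the shell and the picture viewer there is one more tool, called after ">>>" as name(argument=value, ...), one argument or row to a line, values as JSON. drive_tool: Moves the arm, as the interface text tells. Its arguments: {"type":"object","properties":{"increments":{"type":"array","items":{"type":"number"}},"force":{"type":"number"}},"required":["increments"]}

```bash
ls; mkdir -p pics
cat > h.py <<'E'
import numpy as np, cv2
from bench import robot, imaging
def cap(n,fn=None):
    d=imaging.capture(n)
    if fn: cv2.imwrite('pics/'+fn,cv2.cvtColor(d['img'],cv2.COLOR_RGB2BGR))
    return d
def ray(d,u,v):
    K=np.array(d['intrinsics']);E=np.array(d['extrinsics'])
    p=np.linalg.inv(K)@np.array([u,v,1.]); c=np.array([p[0],-p[1],-p[2]])
    R=E[:3,:3];t=E[:3,3]
    return -R.T@t, R.T@c
def onz(d,u,v,z):
    o,r=ray(d,u,v); return o+r*(z-o[2])/r[2]
def proj(d,P):
    K=np.array(d['intrinsics']);E=np.array(d['extrinsics'])
    c=E[:3,:3]@np.array(P,float)+E[:3,3]; p=K@np.array([c[0],-c[1],-c[2]]); return p[:2]/p[2]
def tri(obs):
    A=np.zeros((3,3));b=np.zeros(3)
    for d,u,v in obs:
        o,r=ray(d,u,v); r=r/np.linalg.norm(r); M=np.eye(3)-np.outer(r,r); A+=M;b+=M@o
    return np.linalg.solve(A,b)
E
python3 - <<'E'
from h import *
import pickle
o={}
for n in ['scene','side','wrist']:
    d=cap(n,n+'0.png'); o[n]=d
    print(n,[k for k in d],ray(d,256,192))
pickle.dump(o,open('o0.pkl','wb'))
print(robot.observe())
E
```

```text
pics
scene ['img', 'intrinsics', 'extrinsics'] (array([ 783.97649532,  562.72929755, 1113.39977973]), array([-0.22727873, -0.44803454, -0.86479718]))
side ['img', 'intrinsics', 'extrinsics'] (array([ 237.80580922, -657.29124809,  825.40314612]), array([ 0.26397896,  0.62820538, -0.73194609]))
wrist ['img', 'intrinsics', 'extrinsics'] (array([650.39046509,  79.70453164, 384.8726848 ]), array([-0.00560616, -0.27834755, -0.96047247]))
{'time': 0.15, 'q': array([-8.25892146e-02,  1.24356501e-01,  1.65136574e+00,  1.88210294e-05,
        1.36750712e+00, -8.26255096e-02]), 'qvel': array([ 7.03509891e-04, -1.04783344e-03, -4.31275658e-03, -8.66179620e-05,
        1.53975730e-03, -3.19507201e-04]), 'effort': array([ 4.52342692e-04, -4.18191254e+01, -3.60470796e+01,  7.75244599e-02,
        4.69156180e-02, -8.73639601e-05]), 'ee_pos': array([6.49434450e+02, 3.08498448e-02, 1.76465487e+02]), 'ee_rot': array([-3.13996305e+00, -1.53444712e-04,  1.57082868e+00]), 'contact_force': array([ 0.77194049,  0.62785927, -0.95192681]), 'torque': array([0.01118036, 0.02374869, 0.00661494]), 'gripper_width': 95.04188334628608}
```

View pics/scene0.png

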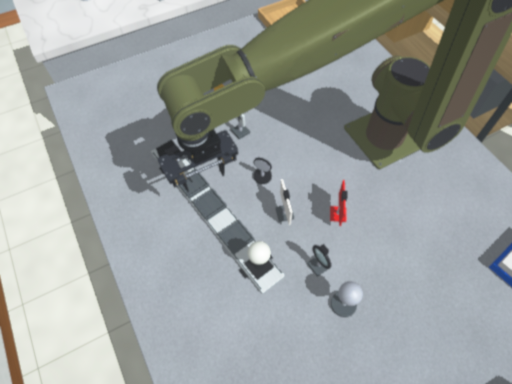

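View pics/side0.png

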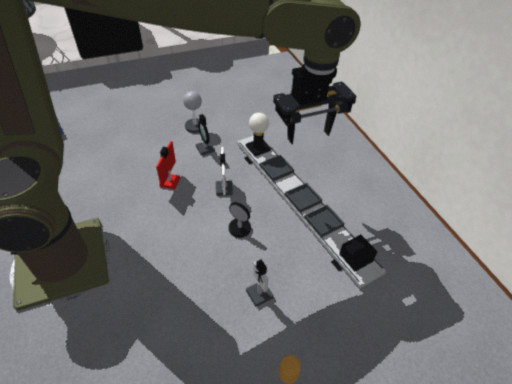

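View pics/wrist0.png

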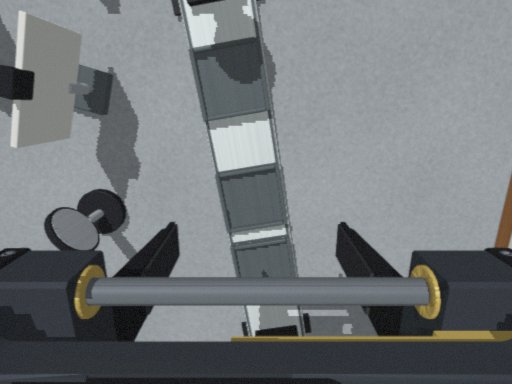

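Run:
```python
from h import *
import pickle
o=pickle.load(open('o0.pkl','rb'))
def crop(n,x0,y0,x1,y1,s):
    return cv2.resize(o[n]['img'][y0:y1,x0:x1,::-1],None,fx=s,fy=s,interpolation=cv2.INTER_CUBIC)
cv2.imwrite('pics/sc_crop.png',crop('scene',180,95,370,315,2.7))
cv2.imwrite('pics/si_crop.png',crop('side',150,80,400,310,2.6))
```

```text
(no output)
```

View pics/sc_crop.png

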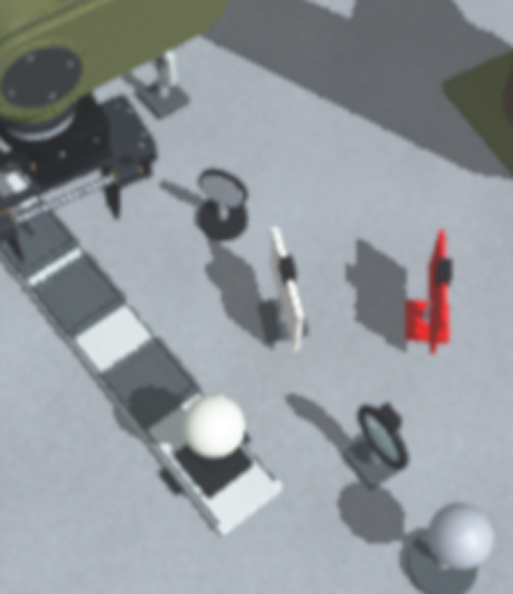

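View pics/si_crop.png

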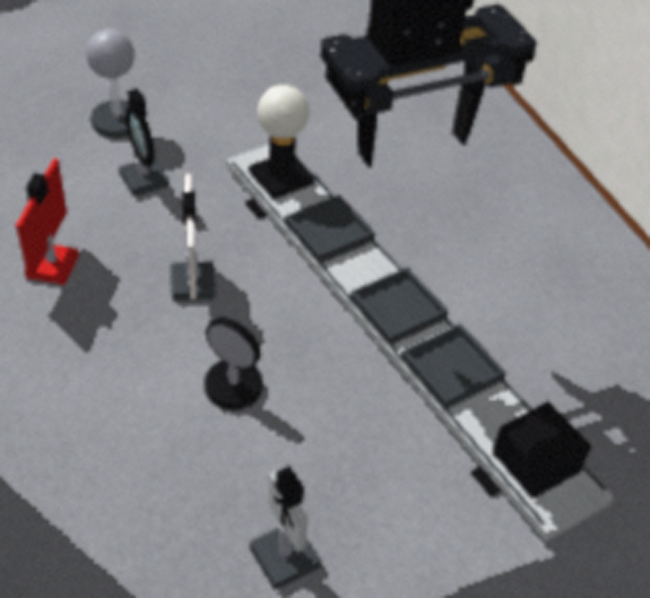

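Candidates: 
- White screen at scene (286,200); its look-alike is the red one at (342,203).
- Lens with a square foot at scene (320,257); it could be confused with the mirror on a round foot at (262,170) or the ball at (350,293).
- Slide at scene (240,125) / side (262,280), a square plate with an arrow on a square foot.
- Lamp at the near end, scene (258,255).

Next I measure them.

Run:
```python
from h import *
import pickle
o=pickle.load(open('o0.pkl','rb'))
d=o['side']; g=d['img'].max(2)
m=((g<85)).astype(np.uint8)
cs,_=cv2.findContours(m,cv2.RETR_EXTERNAL,cv2.CHAIN_APPROX_NONE)
for c in cs:
    a=cv2.contourArea(c)
    if 60<a<1500:
        r=cv2.minAreaRect(c); p=cv2.approxPolyDP(c,4,True)[:,0]
        print(a,np.round(r[0]),p.tolist(),onz(d,*r[0],20).round(), onz(d,*r[0],34).round())
for n,b in [('scene',(180,95)),]:
    pass
def crop(n,x0,y0,x1,y1,s,fn):
    im=cv2.resize(o[n]['img'][y0:y1,x0:x1,::-1],None,fx=s,fy=s,interpolation=cv2.INTER_CUBIC)
    for x in range((x0+9)//10*10,x1,10):
        cv2.putText(im,str(x),(int((x-x0)*s),10),0,.35,(0,0,255)); cv2.line(im,(int((x-x0+.5)*s),12),(int((x-x0+.5)*s),18),(0,0,255))
    for y in range((y0+9)//10*10,y1,10):
        cv2.putText(im,str(y),(0,int((y-y0+.5)*s)),0,.35,(0,0,255)); cv2.line(im,(24,int((y-y0+.5)*s)),(30,int((y-y0+.5)*s)),(0,0,255))
    return im
A=crop('side',185,85,245,205,5,''); B=crop('side',240,250,290,310,5,''); 
H=np.zeros((600,560,3),np.uint8); H[:600,:300]=A; H[:300,305:555]=B
cv2.imwrite('pics/parts_side.png',H)
A=crop('scene',270,175,340,285,5,''); B=crop('scene',225,100,260,145,7,'')
H=np.zeros((560,610,3),np.uint8); H[:550,:350]=A; H[:315,355:600]=B
cv2.imwrite('pics/parts_scene.png',H)
cv2.imwrite('pics/bench_side.png',crop('side',235,120,385,285,3.6,''))
```

```text
128.5 [261. 270.] [[259, 260], [256, 273], [262, 281], [266, 267]] [ 447. -208.   20.] [ 443. -216.   34.]
677.5 [325. 222.] [[327, 206], [304, 217], [321, 237], [345, 228]] [ 661. -129.   20.] [ 654. -138.   34.]
586.0 [303. 198.] [[307, 184], [285, 193], [301, 213], [322, 204]] [645. -33.  20.] [638. -44.  34.]
797.0 [238. 217.] [[217, 182], [217, 195], [230, 196], [229, 207], [236, 205], [247, 215], [240, 227], [237, 218], [231, 221], [231, 234], [265, 249], [249, 237], [250, 210], [243, 193], [226, 181], [223, 195]] [451. -33.  20.] [448. -44.  34.]
498.0 [182. 195.] [[181, 177], [170, 202], [183, 214], [193, 202], [194, 187]] [330.  93.  20.] [329.  80.  34.]
498.0 [277. 168.] [[277, 155], [260, 164], [274, 182], [293, 173]] [623. 104.  20.] [616.  91.  34.]
296.0 [257. 144.] [[246, 144], [256, 156], [271, 148], [263, 134], [254, 133], [254, 140]] [607. 226.  20.] [601. 211.  34.]
633.0 [208. 143.] [[189, 120], [186, 129], [199, 133], [206, 145], [197, 145], [200, 153], [211, 154], [227, 167], [224, 154], [215, 155], [212, 145], [219, 138], [207, 132], [204, 116], [199, 115], [195, 125]] [462. 283.  20.] [458. 267.  34.]
```

View pics/parts_side.png

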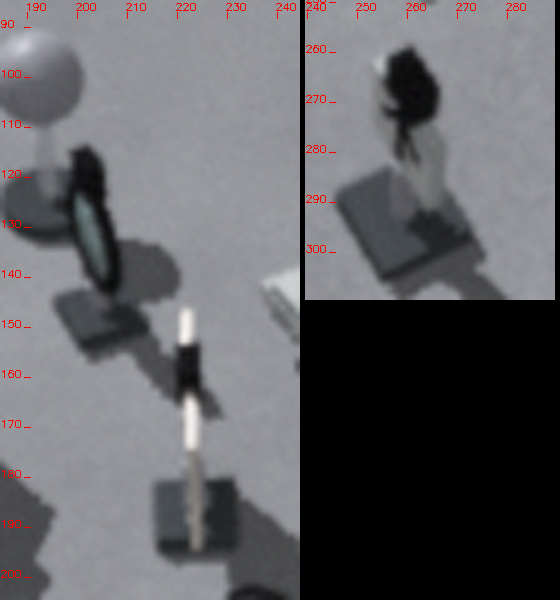

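View pics/parts_scene.png

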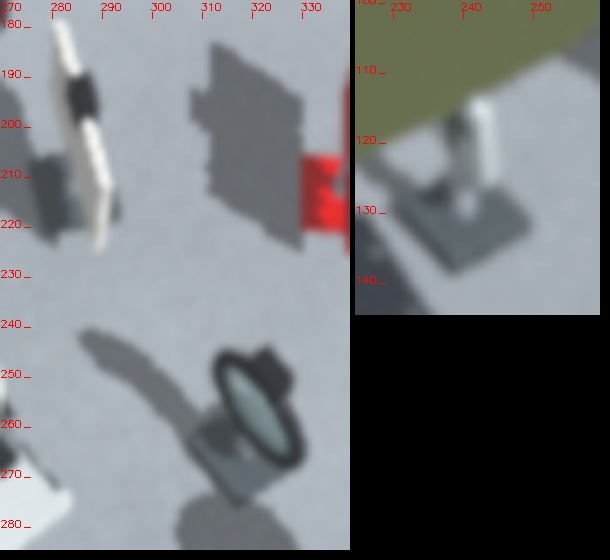

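View pics/bench_side.png

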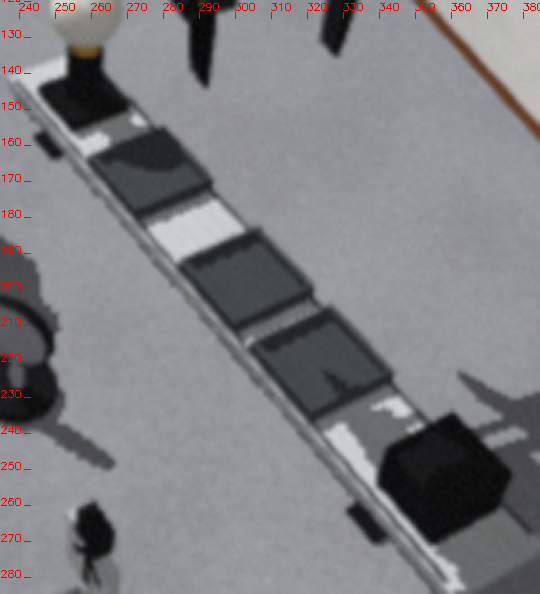

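```bash
cat >> h.py <<'E'
def grid(img,x0,y0,x1,y1,s,fn,st=10):
    im=cv2.resize(img[y0:y1,x0:x1,::-1],None,fx=s,fy=s,interpolation=cv2.INTER_CUBIC)
    for x in range((x0+st-1)//st*st,x1,st):
        cv2.putText(im,str(x),(int((x-x0)*s),10),0,.35,(0,0,255)); cv2.line(im,(int((x-x0+.5)*s),12),(int((x-x0+.5)*s),18),(0,0,255))
    for y in range((y0+st-1)//st*st,y1,st):
        cv2.putText(im,str(y),(0,int((y-y0+.5)*s)),0,.35,(0,0,255)); cv2.line(im,(24,int((y-y0+.5)*s)),(30,int((y-y0+.5)*s)),(0,0,255))
    cv2.imwrite('pics/'+fn,im)
E
python3 - <<'E'
from h import *
import pickle
o=pickle.load(open('o0.pkl','rb'))
grid(o['wrist']['img'],170,0,320,290,2,'w_bench.png',20)
grid(o['wrist']['img'],0,0,140,160,4,'w_scr.png',20)
E
```

```text
(no output)
```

View pics/w_bench.png

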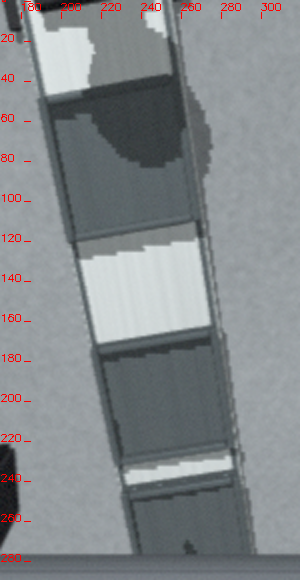

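View pics/w_scr.png

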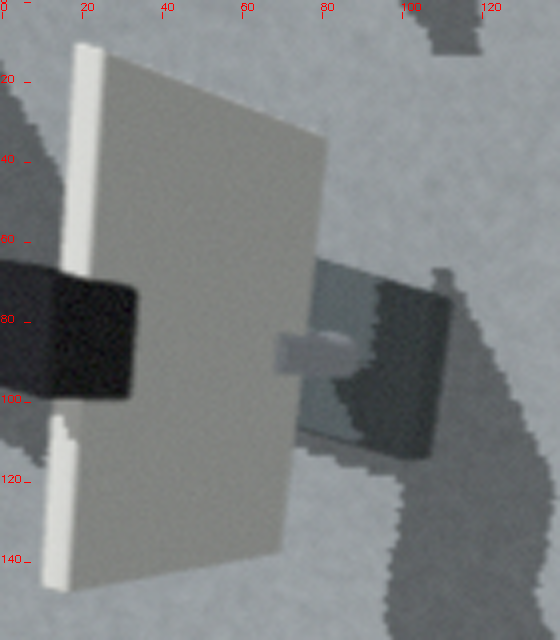

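Run:
```python
from h import *
import pickle
o=pickle.load(open('o0.pkl','rb'))
S={'n':[(280,154.7),(260,163.6),(274.4,179.2),(293.9,170)],'m':[(306.7,183.6),(285.8,192.8),(301.7,210.6),(321.7,200)],'f':[(326.7,205.6),(303.9,215.8),(323,234.7),(343.9,224.2)]}
W={'n':[(260,37),(193,50),(207,120),(272,109)],'m':[(275.5,163),(218,173),(229,235),(285,226)],'f':[(286,237),(231.5,245)]}
for nm,d,T in (('side',o['side'],S),('wrist',o['wrist'],W)):
    for k in T:
        P=np.array([onz(d,*p,34) for p in T[k]])[:,:2]
        print(nm,k,'c',P.mean(0).round(1),P.round().tolist())
# screen
w=o['wrist'];s=o['side'];c=o['scene']
# foot top corners wrist z=14 : side bottom edge (right) 
print('foot wrist', [onz(w,*p,14).round(1) for p in [(111,73),(106,114)]], [onz(w,*p,14).round(1) for p in [(80,65)]])
print('screen foot side',[onz(s,*p,14).round(1) for p in [(215.5,181),(232,180.5),(231,196),(216,195)]])
print('screen top edge (z=106) side', onz(s,222.5,147,106), 'scene ends', [onz(c,*p,106).round(1) for p in [(280.5,179),(289,213)]])
print('wrist plate top', [onz(w,*p,106).round(1) for p in [(20,11),(13,146)]],[onz(w,*p,106).round(1) for p in [(26,11),(18,147)]])
print('lens foot side',[onz(s,*p,14).round(1) for p in [(195,145),(207,143),(214,148),(203,153)]],'scene',[onz(c,*p,14).round(1) for p in [(306.5,262.5),(317,275)]])
print('lens lug top side',onz(s,200.5,115,130),'scene',onz(c,322.5,246,130), 'foot scene right', onz(c,326,268,14))
print('slide foot side',[onz(s,*p,14).round(1) for p in [(247,292),(256,283.5),(272.5,296.5),(255.5,304)]],'scene',[onz(c,*p,14).round(1) for p in [(229,127),(250,132),(239,138.5)]])
print('slide lug side',onz(s,259,260,130))
```

```text
side n c [619.1  96.3] [[649.0, 142.0], [576.0, 126.0], [591.0, 51.0], [660.0, 67.0]]
side m c [641.6 -38.8] [[671.0, 3.0], [600.0, -9.0], [614.0, -83.0], [682.0, -67.0]]
side f c [ 655.6 -131.5] [[685.0, -90.0], [611.0, -101.0], [629.0, -173.0], [697.0, -162.0]]
wrist n c [623.7 103.2] [[653.0, 145.0], [582.0, 133.0], [594.0, 61.0], [666.0, 73.0]]
wrist m c [643.4 -32.2] [[671.0, 13.0], [604.0, 1.0], [615.0, -77.0], [684.0, -65.0]]
wrist f c [651.6 -85.6] [[686.0, -80.0], [618.0, -91.0]]
foot wrist [array([484.5, 112.1,  14. ]), array([472.6,  67.2,  14. ])] [array([450.7, 120.5,  14. ])]
screen foot side [array([435.1, 120.1,  14. ]), array([481. , 105.8,  14. ]), array([458.6,  48.7,  14. ]), array([420. ,  66.7,  14. ])]
screen top edge (z=106) side [471.00276343 154.1328202  106.        ] scene ends [array([435.8,  36.3, 106. ]), array([470.5, 144.1, 106. ])]
wrist plate top [array([458.3, 150.9, 106. ]), array([428.4,  42.1, 106. ])] [array([463.1, 150.9, 106. ]), array([432.8,  41.2, 106. ])]
lens foot side [array([421.2, 296.6,  14. ]), array([460. , 293.3,  14. ]), array([474. , 262.3,  14. ]), array([434.6, 250.9,  14. ])] scene [array([478.2, 265.2,  14. ]), array([471.8, 310.3,  14. ])]
lens lug top side [446.30107411 288.00084813 130.        ] scene [450.46954292 278.17531271 130.        ] foot scene right [438.61860229 305.17723772  14.        ]
slide foot side [array([ 397.5, -246.4,   14. ]), array([ 424.8, -233.2,   14. ]), array([ 448.1, -277.2,   14. ]), array([ 405.1, -280.9,   14. ])] scene [array([ 454.7, -279.9,   14. ]), array([ 401.2, -226. ,   14. ]), array([ 446.9, -219.1,   14. ])]
slide lug side [ 423.96316751 -244.45480059  130.        ]
```

>>> drive_tool(
  increments=[0, 0, 0.086, 0.48, -1, -0.27, 100, 0, 0, 0.086, 0.48, -1, -0.27, 100, 0, 0, 0.086, 0.48, -1, -0.27, 100, 0, 0, 0.086, 0.48, -1, -0.27, 100, 0, 0, 0.086, 0.48, -1, -0.27, 100, 0, 0, 0.086, 0.48, -1, -0.27, 100, 0, 0, 0.086, 0.48, -1, -0.27, 100],
)

```text
time: 1.02
ee_pos: [450.4, 95.5, 230.7]
ee_rot: [-3.14, 0.001, 1.3]
contact_force: [0.3, -0.1, 0.9]
gripper_width: 95.4
```

Run:
```python
from h import *
import pickle
o={n:cap(n,n+'1.png') for n in ['wrist','side','scene']}
pickle.dump(o,open('o1.pkl','wb'))
s=robot.observe();print(s['time'],s['ee_pos'],s['ee_rot'])
```

```text
1.175 [450.31754215  95.54599159 230.78330961] [-3.14022401e+00  5.71110519e-04  1.29970989e+00]
```

View pics/wrist1.png

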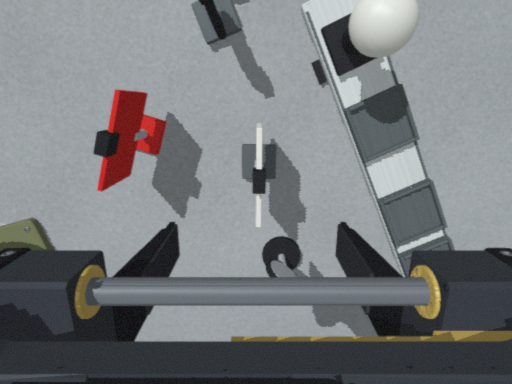

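View pics/scene1.png

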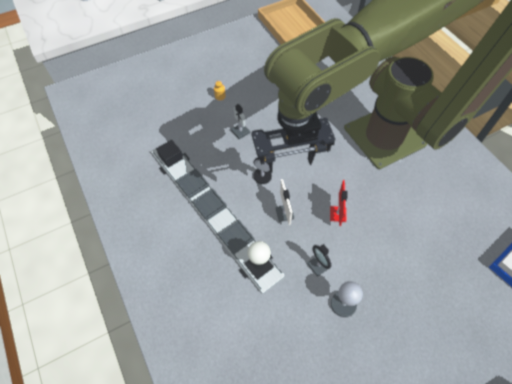

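Run:
```python
from h import *
import pickle
o=pickle.load(open('o1.pkl','rb'))
grid(o['wrist']['img'],230,110,300,240,4.5,'w1_scr.png',10)
grid(o['wrist']['img'],300,60,460,275,2.7,'w1_b.png',10)
grid(o['scene']['img'],145,70,265,185,5,'c1_b.png',10)
```

```text
(no output)
```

View pics/w1_scr.png

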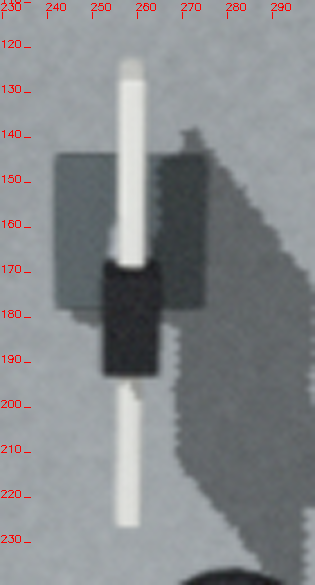

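View pics/w1_b.png

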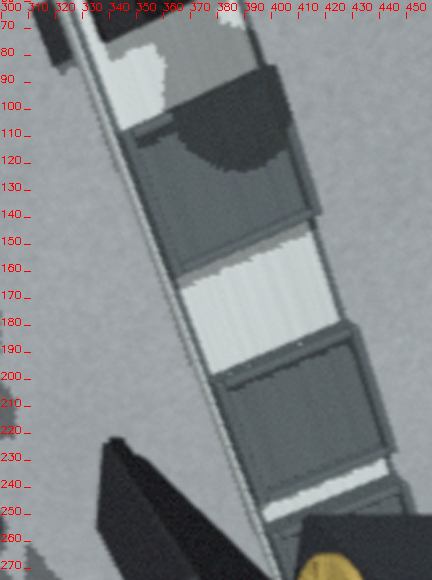

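View pics/c1_b.png

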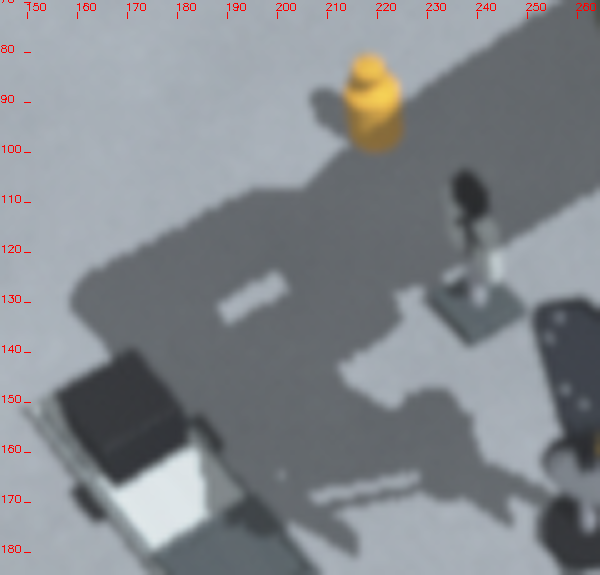

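Run:
```python
from h import *
import pickle
o=pickle.load(open('o1.pkl','rb')); w=o['wrist']
print(w['intrinsics'][0],w['intrinsics'][1][1],ray(w,256,192))
print('lug top',[onz(w,*p,130).round(1) for p in [(258.5,183),(252.5,193),(264.5,193)]])
F=[onz(w,*p,14)[:2] for p in [(242,143.5),(275,143.5),(274,178),(242,178)]];print('foot',np.mean(F,0),np.round(F))
T={'n':[(398,85),(344,107),(366,163),(414,140)],'m':[(427,179),(378,199.5),(395,250),(443,229)]}
for k in T:
    P=np.array([onz(w,*p,34)[:2] for p in T[k]]);print(k,P.mean(0),P.round().tolist())
c=o['scene'];s=o['side']
for q in [(449,96,130),(424,-244,130),(446,285,130)]: print(proj(c,q),proj(s,q),proj(w,q))
print('slide lug scene',onz(c,236.5,106,130),'foot',[onz(c,*p,14).round(1) for p in [(228.5,127.5),(250,131),(239,138)]])
```

```text
[307.31349545   0.         257.16308954] 307.31349545129376 (array([472.58231435, 172.36989007, 439.19589822]), array([-0.07983534, -0.26755132, -0.96023891]))
lug top [array([452. ,  94.9, 130. ]), array([443. ,  86.1, 130. ]), array([455.2,  82.8, 130. ])]
foot [452.37992323  96.55113314] [[437. 126.]
 [481. 114.]
 [467.  67.]
 [424.  79.]]
n [617.90335315 103.86943197] [[647.0, 146.0], [577.0, 138.0], [591.0, 59.0], [657.0, 73.0]]
m [638.96096255 -30.95874194] [[667.0, 15.0], [598.0, 4.0], [610.0, -79.0], [680.0, -64.0]]
[287.39402133 192.30445856] [220.9915937  155.32730577] [255.44218958 182.76102028]
[240.10346952 107.84452176] [258.93696589 259.82180704] [305.5877472  423.83237482]
[325.39463298 247.39273956] [200.67568225 115.58841718] [193.93873254 -18.33864714]
slide lug scene [ 430.58214528 -256.41293783  130.        ] foot [array([ 457.1, -278.8,   14. ]), array([ 399.2, -229.8,   14. ]), array([ 445.9, -221. ,   14. ])]
```

>>> drive_tool(
  increments=[0, 0, 0, 0, 0.01, 0.25, 60, 0, 0, 0, 0, 0.01, 0.45, 60, 0, 0, 0, 0, 0.01, 0.6, 60, 0, 0, 0, 0, 0.01, 0.65, 60, 0, 0, 0, 0, 0.01, 0.65, 60, 0, 0, 0, 0, 0.01, 0.65, 0, 0, 0, 0, 0, 0.01, 0.65, 0, 0, 0, 0, 0, 0.01, 0.65, 0, 0, 0, 0, 0, 0.01, 0.65, 0, 0, 0, 0, 0, 0.01, 0.65, 0, 0, 0, 0, 0, 0.01, 0.65, 0],
  force=30,
)

```text
time: 2.55
ee_pos: [451.9, 95.5, 101.4]
ee_rot: [-3.141, 0.0, 1.301]
contact_force: [0.5, -0.7, -0.4]
gripper_width: 3.1
```

Run:
```python
from h import *
w=cap('wrist','w2.png');s=cap('side','s2.png')
s=robot.observe();print(s['time'],s['ee_pos'],s['ee_rot'],s['contact_force'],s['gripper_width'])
```

```text
2.65 [451.86870355  95.46741735 101.3952798 ] [-3.14146797e+00  1.15090112e-05  1.30064650e+00] [0.97180667 0.27513864 0.207246  ] 0.5673275322052963
```

View pics/w2.png

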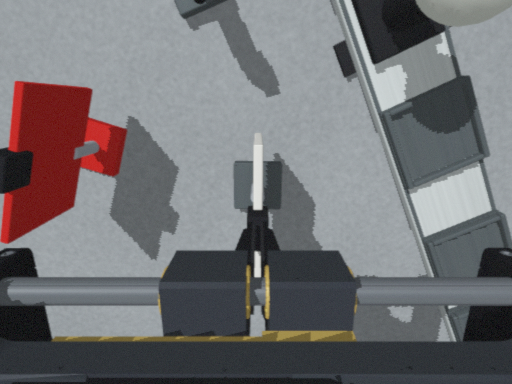

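Run:
```python
from h import *
import pickle
w=cap('wrist');s=cap('side');c=cap('scene'); pickle.dump(dict(wrist=w,side=s,scene=c),open('o2.pkl','wb'))
for q in [(452,95.5,101),(452,95.5,120),(452,95.5,130)]: print(proj(w,q),proj(s,q),proj(c,q))
grid(w['img'],225,120,300,290,4,'w2c.png'); grid(s['img'],170,60,300,215,4,'s2c.png'); grid(c['img'],225,120,345,240,4.5,'c2c.png')
```

```text
[256.66284833 217.38914631] [222.52433133 163.17167069] [285.84942894 197.7064093 ]
[256.60610679 227.5983924 ] [222.26196547 157.98089176] [286.19140187 194.39426838]
[256.57198095 233.73849933] [222.12106288 155.19320355] [286.37533814 192.61277405]
```

View pics/w2c.png

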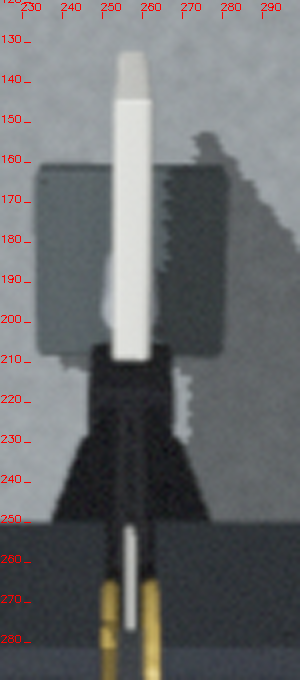

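View pics/s2c.png

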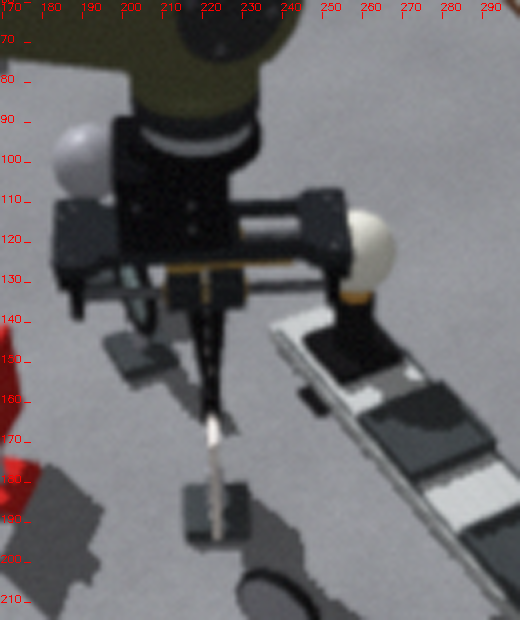

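View pics/c2c.png

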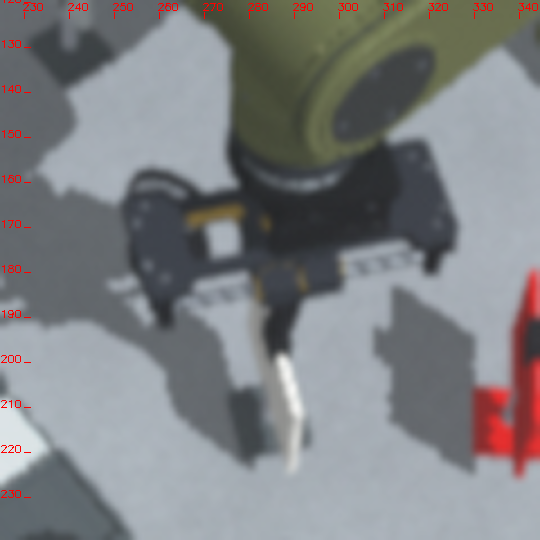

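>>> drive_tool(
  increments=[0, 0, 0, 0, 0, -0.02, 0, 0, 0, 0, 0, 0, -0.04, 0, 0, 0, 0, 0, 0, -0.04, 0],
)

```text
time: 3.18
ee_pos: [452.4, 95.5, 110.2]
ee_rot: [3.14, -0.0, 1.301]
contact_force: [0.5, 0.6, 0.7]
gripper_width: 0.6
```

Run:
```python
from h import *
w=cap('wrist');s=cap('side')
st=robot.observe();print(st['time'],st['ee_pos'],st['contact_force'],st['gripper_width'])
grid(w['img'],225,120,300,290,4,'w3c.png'); grid(s['img'],170,60,300,215,4,'s3c.png')
```

```text
3.275 [452.01239822  95.45275934 109.6240618 ] [-0.02554694  0.11409307 -0.85162678] 0.1526450403447336
```

View pics/w3c.png

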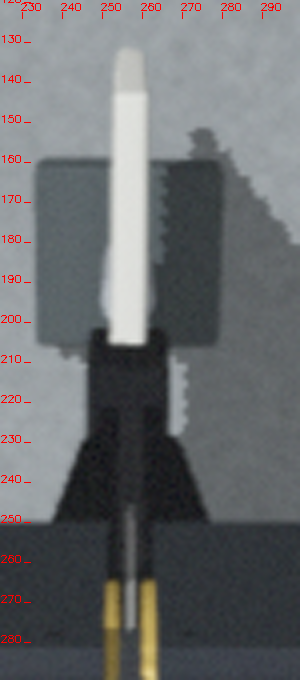

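View pics/s3c.png

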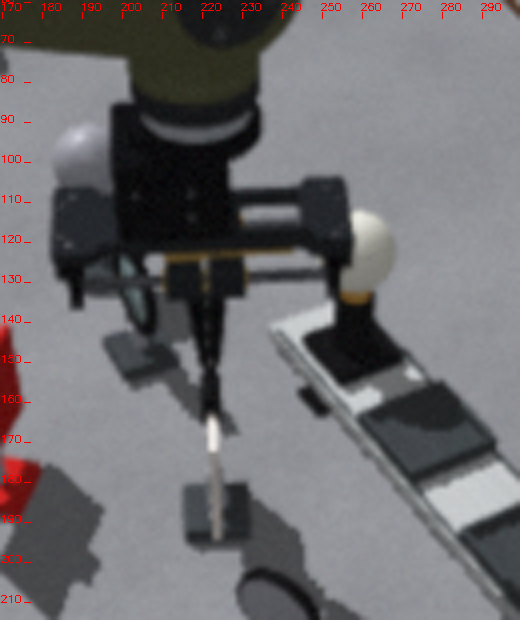

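>>> drive_tool(
  increments=[0, 0, 0, 0, 0, -0.2, 0, 0, 0, 0, 0, 0, -0.4, 0, 0, 0, 0, 0, 0, -0.4, 0],
)

```text
time: 3.65
ee_pos: [454.3, 95.7, 193.5]
ee_rot: [3.135, -0.003, 1.301]
contact_force: [0.1, 1.4, 0.9]
gripper_width: 0.4
```

Run:
```python
from h import *
w=cap('wrist','w4.png');s=cap('side');c=cap('scene')
st=robot.observe();print(st['time'],st['ee_pos'],st['contact_force'],st['gripper_width'])
p=st['ee_pos']
for dz in (0,20,40,60): print(dz,proj(w,p+[0,0,dz]),proj(s,p+[0,0,dz]),proj(c,p+[0,0,dz]))
grid(w['img'],205,120,310,290,4.5,'w4c.png'); grid(s['img'],180,90,270,200,5.5,'s4c.png');grid(c['img'],225,120,345,240,4.5,'c4c.png')
```

```text
3.8 [451.22598422  95.35021375 188.22735559] [-0.05871798 -0.01386657 -0.37211053] 0.4606934708956179
0 [252.6091353  216.61256285] [220.98889848 138.24893397] [287.72618347 181.51914091]
20 [252.38348487 227.0049759 ] [220.6716566 132.0536491] [288.1418028  177.52571457]
40 [252.11207807 239.50471538] [220.34482884 125.67116562] [288.5710121  173.40171071]
60 [251.77942723 254.82507132] [220.00797407 119.09286869] [289.01448899 169.14061842]
```

View pics/w4c.png

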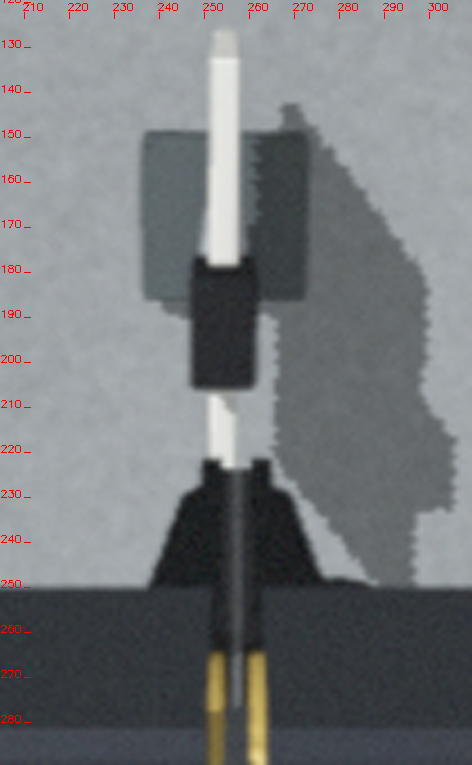

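View pics/s4c.png

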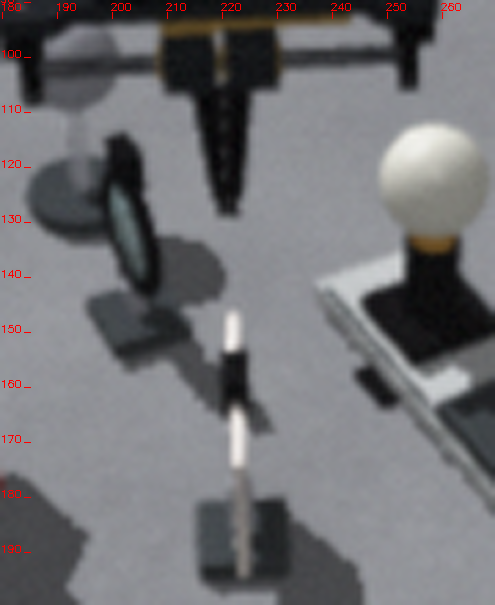

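View pics/c4c.png

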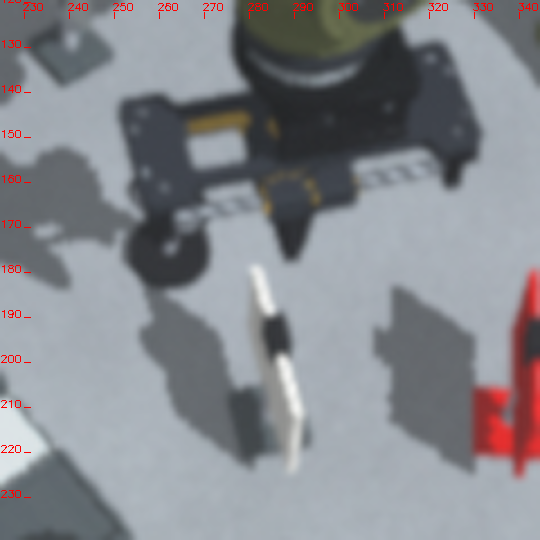

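Run:
```python
from h import *
w=cap('wrist');s=cap('side');c=cap('scene')
st=robot.observe();print(st['time'],st['ee_pos'],st['qvel'].round(3))
print(tri([(s,219.5,128.5),(c,288.8,176.8)]))
# camera vs ee
o,r=ray(w,257,192);print(o-st['ee_pos'])
# lens/lug check of heights: screen lug
print('lug top', tri([(s,222,154),(c,287,193)]), tri([(s,222.2,155),(c,286,191.5),(w,254,195)]))
```

```text
3.95 [450.93914967  95.34777431 187.67172223] [-0.001  0.001 -0.005  0.     0.002 -0.   ]
[450.72271081  98.9486628  216.74484153]
[ 22.47410041  76.89367798 209.04899141]
lug top [452.17632703  98.21918714 131.99189308] [450.85554304  94.40874794 131.93174874]
```

>>> drive_tool(
  increments=[0, 0, 0, 0, 0, 0, 60, 0, 0, 0, 0, 0, 0, 60, 0, 0, 0, 0, 0, 0.1, 60, 0, 0, 0, 0, 0, 0.25, 60, 0, 0, 0, 0, 0, 0.4, 60, 0, 0, 0, 0, 0, 0.5, 60, 0, 0, 0, 0, 0, 0.58, 60, 0, 0, 0, 0, 0, 0.58, 60, 0, 0, 0, 0, 0, 0.58, 0, 0, 0, 0, 0, 0, 0.58, 0, 0, 0, 0, 0, 0, 0.58, 0, 0, 0, 0, 0, 0, 0.58, 0, 0, 0, 0, 0, 0, 0.58, 0],
  force=30,
)

```text
time: 5.58
ee_pos: [452.0, 95.4, 73.6]
ee_rot: [3.141, 0.0, 1.301]
contact_force: [-0.9, -0.4, 1.1]
gripper_width: 13.3
```

Run:
```python
from h import *
w=cap('wrist');s=cap('side')
st=robot.observe();print(st['time'],st['ee_pos'],st['ee_rot'],st['contact_force'],st['gripper_width'])
grid(s['img'],180,90,270,200,5.5,'s5c.png')
```

```text
5.675 [451.96546629  95.41346998  73.64786577] [3.14148801e+00 4.44640197e-05 1.30069783e+00] [-0.19138667 -0.35749822  0.49097258] 13.74658134794573
```

View pics/s5c.png

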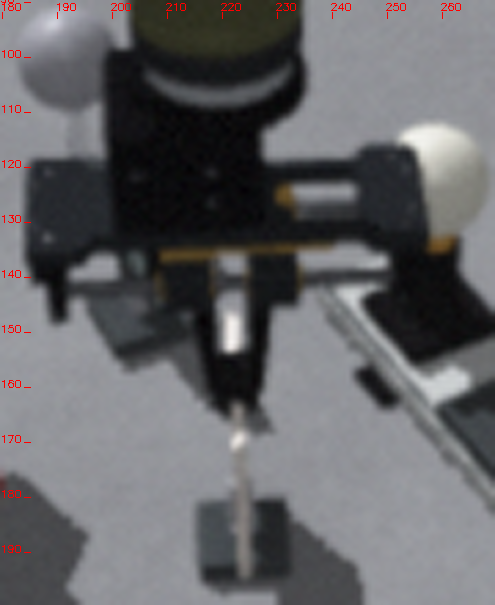

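>>> drive_tool(
  increments=[0, 0, 0, 0, 0, -0.05, 0, 0, 0, 0, 0, 0, -0.2, 0, 0, 0, 0, 0, 0, -0.4, 0, 0, 0, 0, 0, 0, -0.55, 0, 0, 0, 0.05, -0.1, 0.15, -0.55, 0, 0, 0, 0.1, -0.25, 0.35, -0.55, 0, 0, 0, 0.15, -0.4, 0.55, -0.55, 0, 0, 0, 0.2, -0.55, 0.7, -0.55, 0, 0, 0, 0.25, -0.65, 0.85, -0.55, 0, 0, 0, 0.3, -0.75, 0.95, -0.55, 0, 0, 0, 0.35, -0.79, 1, -0.55, 0, 0, 0, 0.366, -0.79, 1, -0.55, 0, 0, 0, 0.366, -0.79, 1, -0.55, 0],
)

```text
time: 7.3
ee_pos: [602.1, -110.3, 182.9]
ee_rot: [-3.141, 0.001, 0.151]
contact_force: [-0.6, -0.8, -1.7]
gripper_width: 13.6
```

Run:
```python
from h import *
import pickle
w=cap('wrist','w6.png');s=cap('side','s6.png');c=cap('scene','c6.png');pickle.dump(dict(wrist=w,side=s,scene=c),open('o6.pkl','wb'))
st=robot.observe();print(st['time'],st['ee_pos'],st['ee_rot'],st['contact_force'],st['gripper_width'])
```

```text
7.45 [ 602.25684593 -109.95922165  183.26884162] [-3.14137701e+00  4.51287635e-04  1.51716142e-01] [-0.30698107  0.5200714  -2.69474437] 13.966230451730203
```

View pics/w6.png

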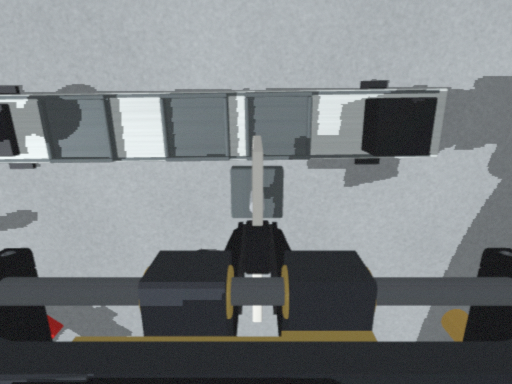

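View pics/s6.png

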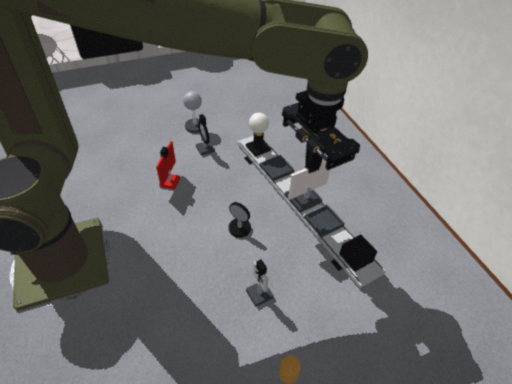

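Run:
```python
from h import *
import pickle
o=pickle.load(open('o6.pkl','rb'))
grid(o['wrist']['img'],0,80,330,230,2.4,'w6c.png',10)
```

```text
(no output)
```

View pics/w6c.png

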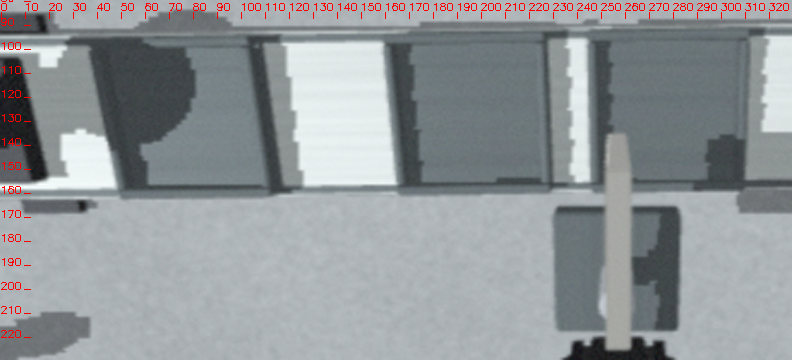

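Run:
```python
from h import *
import pickle
o=pickle.load(open('o6.pkl','rb'));w=o['wrist'];s=o['side'];c=o['scene']
T={'n':[(37,97),(107,96),(115,161),(50,162)],'m':[(161,95),(228.5,94),(230,159.5),(167,160)],'f':[(246.5,94),(310.5,93),(311.5,158),(248.5,159)]}
C={}
for k in T:
    P=np.array([onz(w,*p,34)[:2] for p in T[k]]);C[k]=P.mean(0);print(k,C[k].round(1),P.round().tolist())
d=C['n']-C['f'];print(d,np.linalg.norm(d),np.arctan2(-d[0],d[1]), np.linalg.norm(C['m']-C['f']))
st=robot.observe();print(st['ee_pos'])
# held foot height: bottom ~ ee-73.65 -> top +14
zf=183.3-73.65+14
F=np.array([onz(w,*p,zf)[:2] for p in [(230.5,166),(282,166.5),(283,217),(231,217)]]);print('foot',F.mean(0),F.round(),zf)
print(proj(s,(655,-128,34)),proj(c,(655,-128,34)))
```

```text
n [620.2 101.3] [[650.0, 145.0], [663.0, 68.0], [590.0, 58.0], [578.0, 134.0]]
m [642.9 -33.5] [[673.0, 9.0], [685.0, -65.0], [613.0, -76.0], [601.0, -3.0]]
f [ 658.4 -126.5] [[688.0, -85.0], [700.0, -154.0], [629.0, -170.0], [617.0, -97.0]]
[-38.19770145 227.82215116] 231.00215789982332 0.16611944632693482 94.29820160741477
[ 602.25684593 -109.95922165  183.26884162]
foot [ 603.77741551 -108.98607182] [[ 624.  -82.]
 [ 631. -128.]
 [ 584. -137.]
 [ 576.  -89.]] 123.65
[323.50357376 218.90056522] [192.37763841 180.46605758]
```

>>> drive_tool(
  increments=[0, 0, 0, 0.15, 0.08, 0, 0, 0, 0, 0, 0.255, 0.128, 0, 0, 0, 0, 0, 0.255, 0.128, 0.1, 0, 0, 0, 0, 0.255, 0.128, 0.2, 0, 0, 0, 0, 0.255, 0.128, 0.3, 0, 0, 0, 0, 0.255, 0.128, 0.35, 0, 0, 0, 0, 0.255, 0.128, 0.35, 0],
)

```text
time: 8.32
ee_pos: [655.7, -127.5, 111.9]
ee_rot: [-3.141, 0.002, 0.151]
contact_force: [-0.4, -1.1, -2.8]
gripper_width: 13.8
```

Run:
```python
from h import *
w=cap('wrist','w7.png');s=cap('side');c=cap('scene')
st=robot.observe();print(st['time'],st['ee_pos'],st['ee_rot'],st['contact_force'],st['gripper_width'])
grid(w['img'],170,60,360,280,2.7,'w7c.png',10);grid(s['img'],270,150,370,260,5.5,'s7c.png',10)
```

```text
8.475 [ 657.47523142 -128.05791831  114.6904735 ] [ 3.14074281e+00 -1.86497468e-03  1.50863856e-01] [ 0.81099792  0.5487878  -3.53452482] 13.729870901544931
```

View pics/w7c.png

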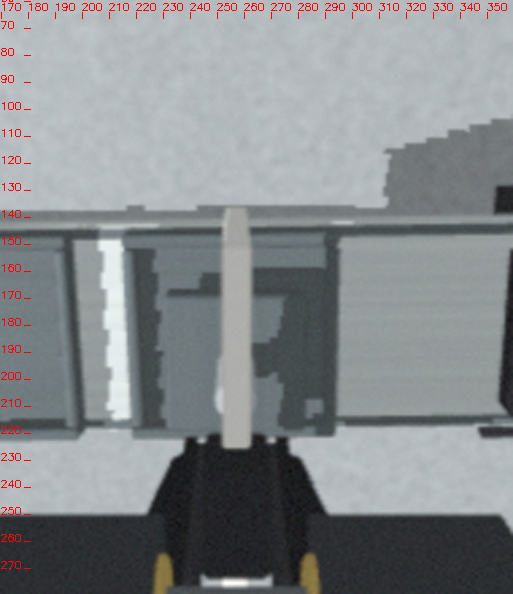

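View pics/s7c.png

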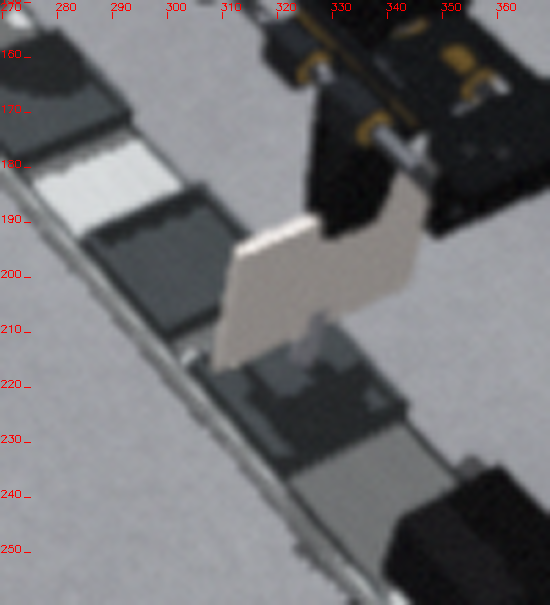

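>>> drive_tool(
  increments=[0, 0, 0, 0, 0, 0.015, 0, 0, 0, 0, 0, 0, 0.03, 0, 0, 0, 0, 0, 0, 0.045, 0, 0, 0, 0, 0, 0, 0.055, 0, 0, 0, 0, 0, 0, 0.065, 0, 0, 0, 0, 0, 0, 0.07, 0, 0, 0, 0, 0, 0, 0.075, 0, 0, 0, 0, 0, 0, 0.075, 0],
)

```text
time: 9.48
ee_pos: [657.0, -127.9, 98.8]
ee_rot: [3.141, -0.0, 0.151]
contact_force: [-0.7, 0.7, -1.9]
gripper_width: 13.8
```

Run:
```python
from h import *
w=cap('wrist','w8.png');s=cap('side');c=cap('scene')
st=robot.observe();print(st['time'],st['ee_pos'],st['ee_rot'],st['contact_force'],st['gripper_width'])
grid(w['img'],170,60,360,280,2.7,'w8c.png',10);grid(s['img'],270,150,370,260,5.5,'s8c.png',10)
```

```text
9.625 [ 656.95741697 -127.87207525   98.83129784] [ 3.14141017e+00 -4.96186655e-04  1.50815804e-01] [-0.90776162  0.26944392 -0.46624919] 13.657407460758824
```

View pics/w8c.png

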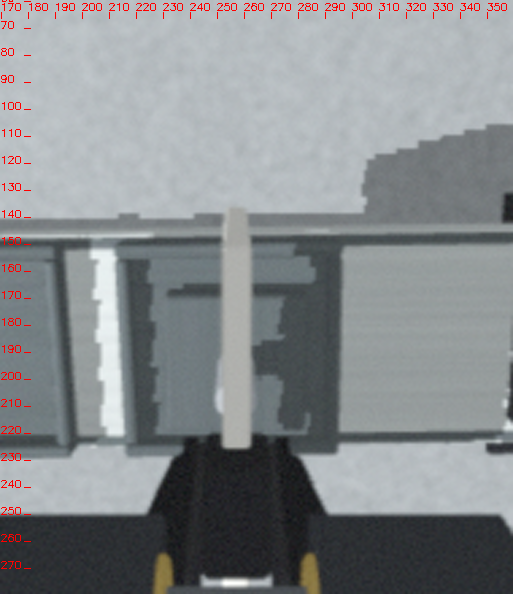

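View pics/s8c.png

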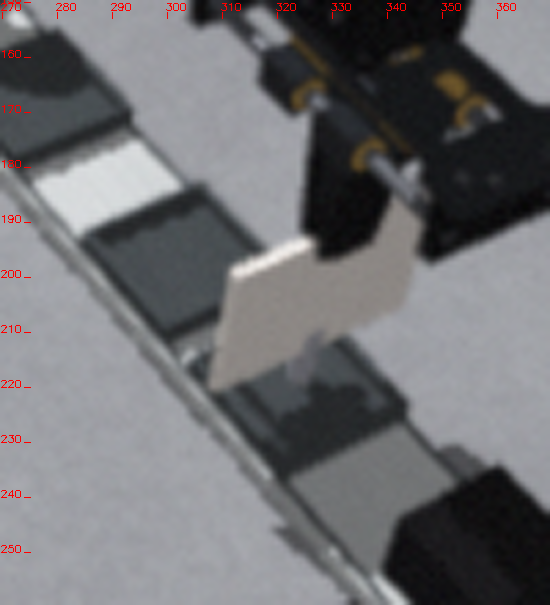

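Run:
```python
from h import *
w=cap('wrist')
a=onz(w,240,149.5,34);b=onz(w,240,227,34);f=onz(w,240,167.5,39);i=onz(w,240,155,34)
u=np.array([np.cos(.155),np.sin(.155),0])
e=robot.observe()['ee_pos']
for n,p in zip('abfi',(a,b,f,i)): print(n,p.round(1),((p-e)@u).round(1))
l=onz(w,213,190,34);r=onz(w,295,190,34);print(l,r,(l+r)/2)
```

```text
a [ 694.1 -106.3   34. ] 40.0
b [ 620.4 -116.3   34. ] -34.3
f [ 678.9 -108.6   39. ] 24.7
i [ 689.2 -106.9   34. ] 35.1
[653.1431278 -86.6397177  34.       ] [ 664.57038786 -161.59781578   34.        ] [ 658.85675783 -124.11876674   34.        ]
```

>>> drive_tool(
  increments=[0, 0, 0, 0, 0, 0.004, 0, 0, 0, 0, 0, 0, 0.004, 12, 0, 0, 0, 0, 0, 0.004, 20, 0, 0, 0, 0, 0, 0.004, 45, 0, 0, 0, 0, 0, 0.004, 50, 0, 0, 0, 0, 0, 0.004, 50],
)

```text
time: 10.42
ee_pos: [656.7, -127.9, 97.4]
ee_rot: [-3.142, 0.0, 0.151]
contact_force: [-0.4, 0.2, 0.9]
gripper_width: 43.0
```

Run:
```python
from h import *
s=cap('side')
st=robot.observe();print(st['time'],st['ee_pos'],st['contact_force'],st['gripper_width'])
grid(s['img'],270,150,370,260,5.5,'s9c.png',10)
```

```text
10.475 [ 656.71244794 -127.84367929   97.44723315] [ 0.21523819 -0.96033794 -0.4508384 ] 45.81833885339491
```

View pics/s9c.png

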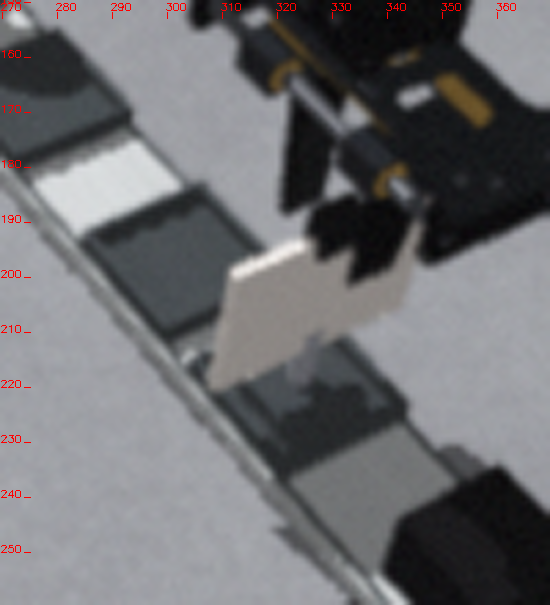

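>>> drive_tool(
  increments=[0, 0, 0, 0, 0, -0.1, 50, 0, 0, 0, 0, 0, -0.35, 50, 0, 0, 0, -0.1, 0.1, -0.5, 60, 0, 0, 0, -0.4, 0.25, -0.55, 60, 0, 0, 0, -0.7, 0.43, -0.55, 60, 0, 0, 0, -1, 0.43, -0.55, 60, 0, 0, 0, -1, 0.43, -0.55, 60],
)

```text
time: 11.35
ee_pos: [469.6, -243.9, 209.2]
ee_rot: [3.14, -0.001, 0.148]
contact_force: [0.2, 0.3, 0.5]
gripper_width: 57.4
```

Run:
```python
from h import *
import pickle
w=cap('wrist','w10.png');c=cap('scene','c10.png');s=cap('side','s10.png');pickle.dump(dict(wrist=w,side=s,scene=c),open('o10.pkl','wb'))
st=robot.observe();print(st['time'],st['ee_pos'],st['ee_rot'])
```

```text
11.5 [ 472.69767136 -243.23161925  209.2314964 ] [ 3.14002787e+00 -2.36851506e-03  1.50398203e-01]
```

View pics/w10.png

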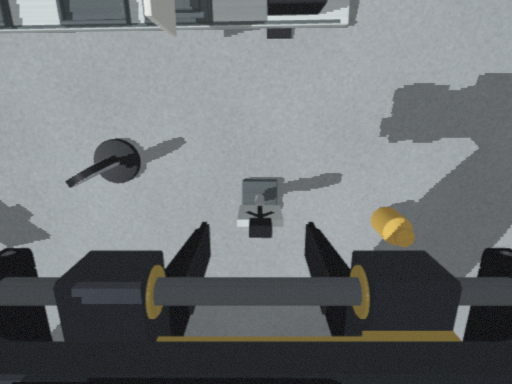

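View pics/s10.png

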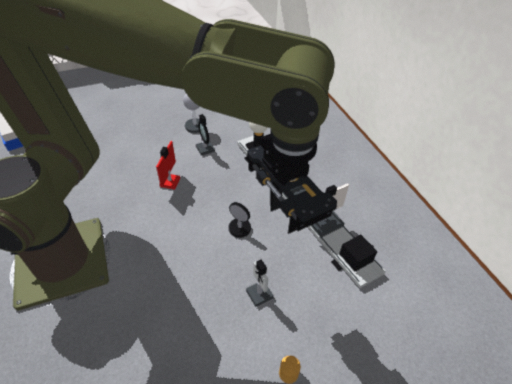

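Run:
```python
from h import *
import pickle
o=pickle.load(open('o10.pkl','rb'))
grid(o['wrist']['img'],225,165,305,245,7,'w10c.png',10)
```

```text
(no output)
```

View pics/w10c.png

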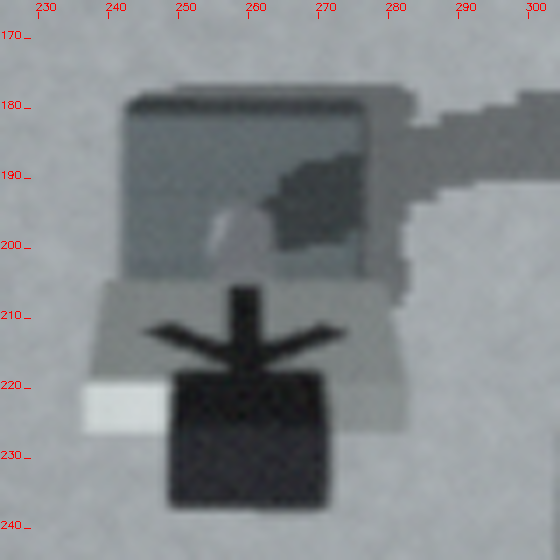

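Run:
```python
from h import *
import pickle
o=pickle.load(open('o10.pkl','rb'));w=o['wrist'];s=o['side'];c=o['scene']
st=robot.observe();print(st['ee_pos'],st['ee_rot'],st['q'])
print(onz(w,259.7,231.3,130),onz(w,242,180,14),onz(w,276,180,14),onz(w,248.5,237,130),onz(w,270.5,236.8,130))
print('side',onz(s,259.5,261,130))
p=onz(w,259.7,231.3,130); print(proj(s,p),proj(c,p))
print('weight',onz(w,388,218,35),onz(w,400,236,65))
```

```text
[ 472.69767136 -243.23161925  209.2314964 ] [ 3.14002787e+00 -2.36851506e-03  1.50398203e-01] [-5.76478385e-01 -1.60830047e-01  1.87766242e+00  4.09204357e-04
  1.42195056e+00  8.43861477e-01]
[ 425.38771195 -252.7011203   130.        ] [ 446.49856313 -226.3050612    14.        ] [ 453.26698533 -271.79844941   14.        ] [ 417.50405555 -242.35691813  130.        ] [ 421.01691152 -264.48600973  130.        ]
side [ 424.04496196 -247.10668917  130.        ]
[261.08213817 262.9573868 ] [238.47808585 106.1840148 ]
weight [ 428.80650711 -425.61168203   35.        ] [ 417.08796832 -431.57444078   65.        ]
```

>>> drive_tool(
  increments=[0, 0, -0.05, -0.1, 0, 0, 60, 0, 0, -0.1, -0.238, 0.01, 0, 60, 0, 0, -0.15, -0.238, 0.01, 0, 60, 0, 0, -0.2, -0.238, 0.01, 0, 60, 0, 0, -0.25, -0.238, 0.01, 0, 60, 0, 0, -0.3, -0.238, 0.01, 0, 60, 0, 0, -0.35, -0.238, 0.01, 0.05, 60, 0, 0, -0.4, -0.238, 0.01, 0.1, 60, 0, 0, -0.45, -0.238, 0.01, 0.15, 60, 0, 0, -0.5, -0.238, 0.01, 0.2, 60, 0, 0, -0.5, -0.238, 0.01, 0.2, 60, 0, 0, -0.5, -0.238, 0.01, 0.2, 60],
)

```text
time: 13.0
ee_pos: [426.2, -252.0, 168.3]
ee_rot: [3.141, 0.0, 1.72]
contact_force: [-0.6, -0.3, 0.4]
gripper_width: 57.3
```

Run:
```python
from h import *
w=cap('wrist','w11.png')
st=robot.observe();print(st['time'],st['ee_pos'],st['ee_rot'])
grid(w['img'],180,100,340,290,3,'w11c.png',10)
```

```text
13.05 [ 426.10411221 -252.1175185   168.44841134] [3.14079815e+00 6.83076257e-04 1.72070697e+00]
```

View pics/w11c.png

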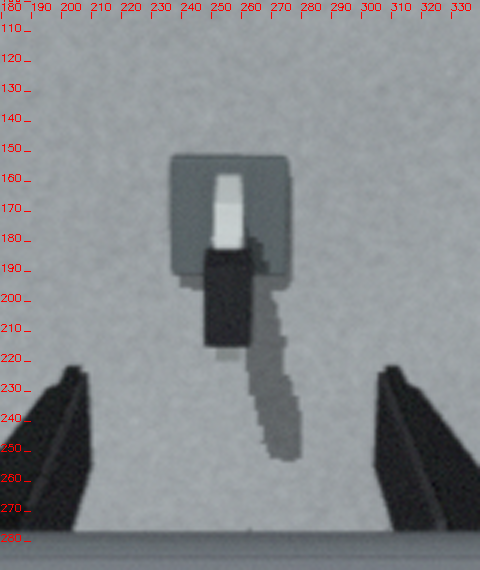

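>>> drive_tool(
  increments=[0, 0, 0, 0, 0, 0.15, 60, 0, 0, 0, 0, 0, 0.3, 60, 0, 0, 0, 0, 0, 0.4, 60, 0, 0, 0, 0, 0, 0.475, 60, 0, 0, 0, 0, 0, 0.475, 60, 0, 0, 0, 0, 0, 0.475, 0, 0, 0, 0, 0, 0, 0.475, 0, 0, 0, 0, 0, 0, 0.475, 0, 0, 0, 0, 0, 0, 0.475, 0, 0, 0, 0, 0, 0, 0.475, 0],
  force=30,
)

```text
time: 14.3
ee_pos: [425.1, -252.1, 72.8]
ee_rot: [-3.141, 0.0, 1.722]
contact_force: [-0.3, -0.6, 0.1]
gripper_width: 13.5
```

Run:
```python
from h import *
w=cap('wrist')
st=robot.observe();print(st['time'],st['ee_pos'],st['ee_rot'],st['gripper_width'],st['contact_force'])
```

```text
14.35 [ 425.18053063 -252.1927125    72.75040003] [-3.14156646e+00  2.61606876e-04  1.72154459e+00] 13.853834246677676 [-1.04122801 -0.61412415 -0.91589375]
```

>>> drive_tool(
  increments=[0, 0, 0, 0, 0, -0.05, 0, 0, 0, 0, 0, 0, -0.2, 0, 0, 0, 0, 0, 0, -0.4, 0, 0, 0, 0, 0, 0, -0.55, 0, 0, 0, 0.05, 0.1, 0.08, -0.6, 0, 0, 0, 0.1, 0.25, 0.2, -0.6, 0, 0, 0, 0.15, 0.4, 0.33, -0.6, 0, 0, 0, 0.2, 0.55, 0.46, -0.6, 0, 0, 0, 0.25, 0.7, 0.58, -0.6, 0, 0, 0, 0.3, 0.85, 0.7, -0.6, 0, 0, 0, 0.35, 0.95, 0.77, -0.6, 0, 0, 0, 0.4, 1, 0.85, -0.6, 0, 0, 0, 0.45, 1, 0.95, -0.6, 0, 0, 0, 0.498, 1, 1, -0.6, 0, 0, 0, 0.498, 1, 1, -0.6, 0, 0, 0, 0.498, 1, 1, -0.6, 0],
)

```text
time: 16.35
ee_pos: [592.3, -24.3, 192.5]
ee_rot: [-3.141, 0.001, 0.159]
contact_force: [-0.3, 0.1, -2.3]
gripper_width: 13.6
```

Run:
```python
from h import *
import pickle
w=cap('wrist','w12.png');s=cap('side','s12.png');pickle.dump(dict(wrist=w,side=s),open('o12.pkl','wb'))
st=robot.observe();print(st['time'],st['ee_pos'],st['ee_rot'],st['gripper_width'],st['contact_force'])
```

```text
16.45 [592.38361181 -24.37960578 192.65059382] [-3.14151350e+00  3.20670447e-04  1.58183387e-01] 14.01510253694382 [-0.0940952  -0.08870844 -2.22040812]
```

View pics/w12.png

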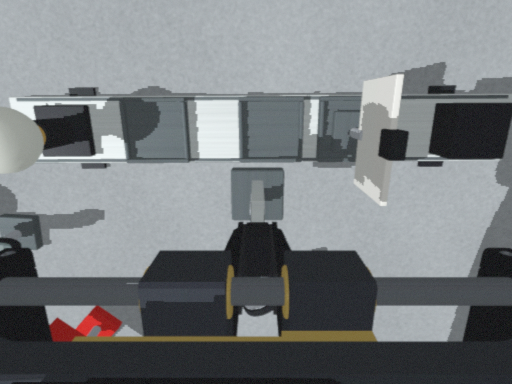

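Run:
```python
from h import *
import pickle
o=pickle.load(open('o12.pkl','rb'))
grid(o['wrist']['img'],110,80,410,230,2.6,'w12c.png',10)
```

```text
(no output)
```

View pics/w12c.png

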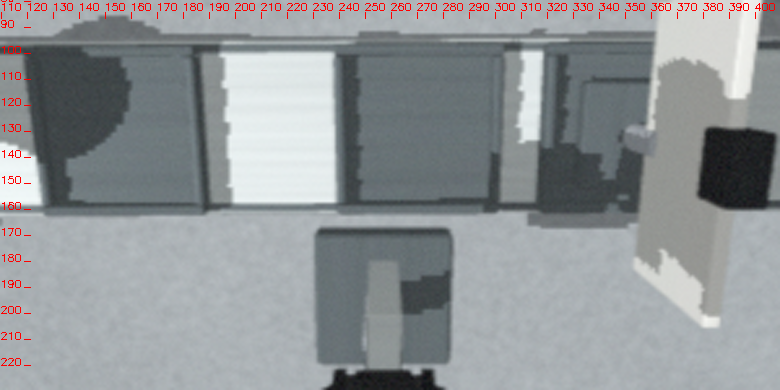

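Run:
```python
from h import *
import pickle
o=pickle.load(open('o12.pkl','rb'));w=o['wrist']
T={'n':[(119.5,98),(185.5,97),(188.5,161),(127,161.5)],'m':[(237.5,97.5),(301,97),(301.5,160.5),(239.5,161)]}
C={}
for k in T:
    P=np.array([onz(w,*p,34)[:2] for p in T[k]]);C[k]=P.mean(0);print(k,C[k].round(1),P.round().tolist())
d=C['n']-C['m'];print(np.linalg.norm(d),np.arctan2(-d[0],d[1]))
F=np.array([onz(w,*p,133.9)[:2] for p in [(231,168),(283.5,168),(283,219),(231.5,219)]]);print('foot',F.mean(0))
```

```text
n [621.2 102.3] [[651.0, 145.0], [664.0, 71.0], [591.0, 60.0], [579.0, 134.0]]
m [643.  -30.6] [[673.0, 12.0], [685.0, -59.0], [613.0, -75.0], [601.0, -1.0]]
134.74732991432393 0.1627957547374028
foot [592.50224555 -23.81965085]
```

>>> drive_tool(
  increments=[0, 0, 0, 0.1, -0.2, 0, 0, 0, 0, 0, 0.2, -0.4, 0, 0, 0, 0, 0, 0.241, -0.603, 0, 0, 0, 0, 0, 0.241, -0.603, 0.1, 0, 0, 0, 0, 0.241, -0.603, 0.2, 0, 0, 0, 0, 0.241, -0.603, 0.3, 0, 0, 0, 0, 0.241, -0.603, 0.36, 0, 0, 0, 0, 0.241, -0.603, 0.39, 0, 0, 0, 0, 0.241, -0.603, 0.39, 0],
)

```text
time: 17.58
ee_pos: [621.6, 102.1, 114.4]
ee_rot: [-3.142, 0.0, 0.157]
contact_force: [-0.1, 0.1, -3.3]
gripper_width: 13.8
```

Run:
```python
from h import *
w=cap('wrist','w13.png');s=cap('side')
st=robot.observe();print(st['time'],st['ee_pos'],st['ee_rot'],st['contact_force'],st['gripper_width'])
grid(w['img'],170,100,360,280,2.7,'w13c.png',10);grid(s['img'],230,100,330,210,5.5,'s13c.png',10)
```

```text
17.675 [622.26780727 102.31359165 115.53465546] [ 3.14148198e+00 -1.50704291e-03  1.56910079e-01] [ 0.76174288  0.35688434 -2.2152215 ] 13.602130179569835
```

View pics/w13c.png

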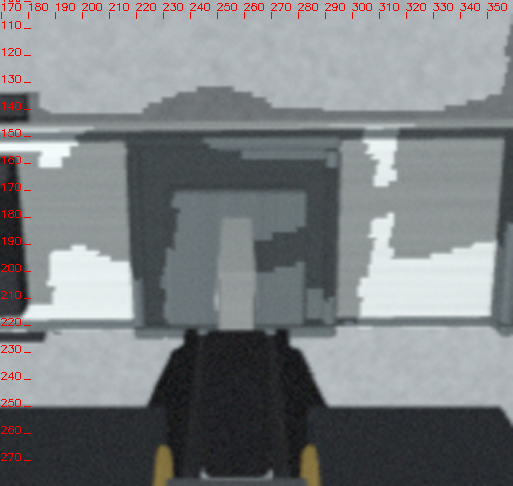

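View pics/s13c.png

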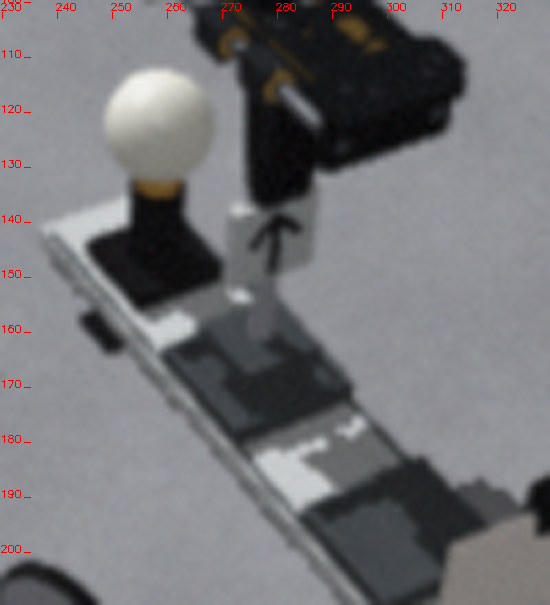

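>>> drive_tool(
  increments=[0, 0, 0, 0, 0, 0.015, 0, 0, 0, 0, 0, 0, 0.03, 0, 0, 0, 0, 0, 0, 0.045, 0, 0, 0, 0, 0, 0, 0.06, 0, 0, 0, 0, 0, 0, 0.07, 0, 0, 0, 0, 0, 0, 0.075, 0, 0, 0, 0, 0, 0, 0.08, 0, 0, 0, 0, 0, 0, 0.083, 0, 0, 0, 0, 0, 0, 0.083, 0],
)

```text
time: 18.8
ee_pos: [621.6, 102.4, 98.1]
ee_rot: [3.142, -0.0, 0.157]
contact_force: [0.0, -0.4, -2.7]
gripper_width: 13.7
```

Run:
```python
from h import *
w=cap('wrist');s=cap('side')
st=robot.observe();print(st['time'],st['ee_pos'],st['ee_rot'],st['contact_force'],st['gripper_width'])
grid(w['img'],170,100,360,280,2.7,'w14c.png',10);grid(s['img'],230,100,330,210,5.5,'s14c.png',10)
```

```text
18.9 [621.68382263 102.38933377  98.1641334 ] [ 3.14157935e+00 -1.75291280e-04  1.57143888e-01] [-0.41649501 -0.688225   -2.42741737] 14.468833398817246
```

View pics/w14c.png

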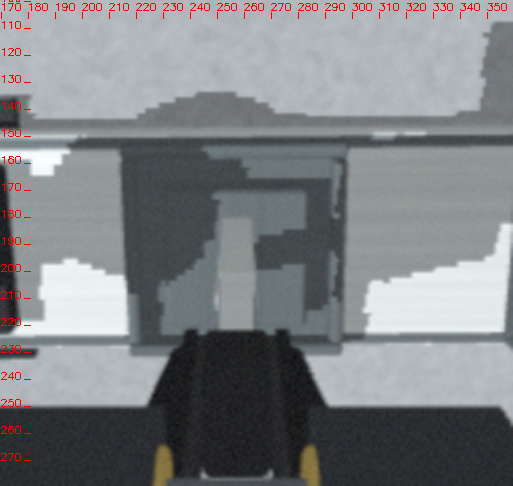

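View pics/s14c.png

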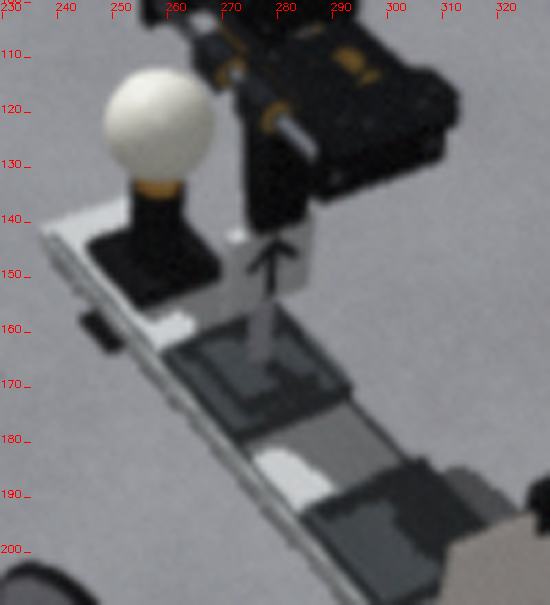

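>>> drive_tool(
  increments=[0, 0, 0, 0, 0, 0.004, 0, 0, 0, 0, 0, 0, 0.006, 0, 0, 0, 0, 0, 0, 0.006, 0, 0, 0, 0, 0, 0, 0.006, 12, 0, 0, 0, 0, 0, 0.006, 20, 0, 0, 0, 0, 0, 0.006, 45, 0, 0, 0, 0, 0, 0.006, 50, 0, 0, 0, 0, 0, 0.006, 50],
)

```text
time: 19.9
ee_pos: [621.5, 102.4, 96.6]
ee_rot: [-3.142, 0.0, 0.157]
contact_force: [0.4, 0.7, 0.1]
gripper_width: 43.3
```

Run:
```python
from h import *
s=cap('side')
st=robot.observe();print(st['time'],st['ee_pos'],st['contact_force'],st['gripper_width'])
grid(s['img'],230,100,330,210,5.5,'s15c.png',10)
```

```text
19.95 [621.57949587 102.36959208  96.67133851] [ 0.29654089 -0.11317151 -0.85507532] 45.110994970374286
```

View pics/s15c.png

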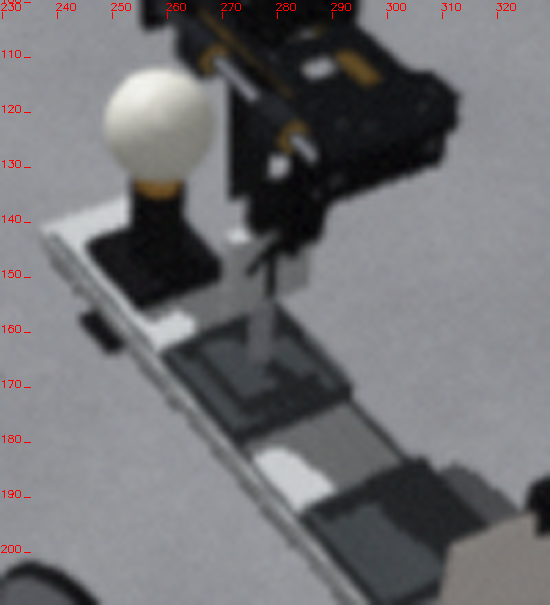

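>>> drive_tool(
  increments=[0, 0, 0, 0, 0, -0.1, 50, 0, 0, 0, 0, 0, -0.35, 50, 0, 0, 0, 0, 0, -0.55, 60, 0, 0, 0, -0.15, -0.2, -0.6, 60, 0, 0, 0, -0.35, -0.45, -0.6, 60, 0, 0, 0, -0.55, -0.7, -0.6, 60, 0, 0, 0, -0.72, -0.95, -0.6, 60, 0, 0, 0, -0.72, -1, -0.6, 60, 0, 0, 0, -0.72, -1, -0.6, 60],
)

```text
time: 21.08
ee_pos: [448.6, 277.9, 218.2]
ee_rot: [-3.141, -0.002, 0.159]
contact_force: [0.2, 0.2, -0.3]
gripper_width: 57.1
```

Run:
```python
from h import *
import pickle
w=cap('wrist','w16.png');c=cap('scene','c16.png');s=cap('side','s16.png');pickle.dump(dict(wrist=w,side=s,scene=c),open('o16.pkl','wb'))
st=robot.observe();print(st['time'],st['ee_pos'],st['ee_rot'],st['q'])
```

```text
21.225 [449.13863641 276.48730896 217.17682537] [ 3.14130540e+00 -3.39256526e-04  1.55353161e-01] [ 4.50238944e-01 -1.72476123e-01  1.87464036e+00 -3.76712056e-04
  1.43918730e+00  1.86573155e+00]
```

View pics/w16.png

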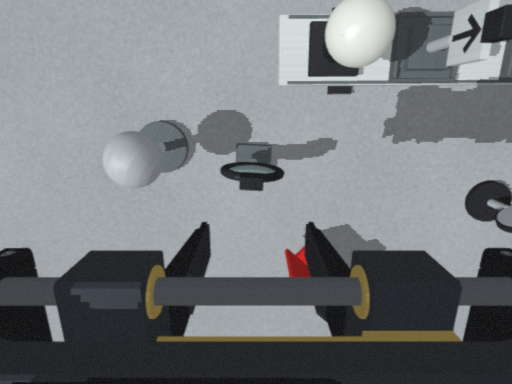

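Run:
```python
from h import *
import pickle
o=pickle.load(open('o16.pkl','rb'));w=o['wrist'];s=o['side'];c=o['scene']
grid(w['img'],210,130,300,200,7.5,'w16c.png',10)
p=onz(w,251,186,130);print(p,proj(s,p),proj(c,p))
```

```text
[447.64521649 284.53310225 130.        ] [201.2536748  115.56750639] [324.76056935 247.52855965]
```

View pics/w16c.png

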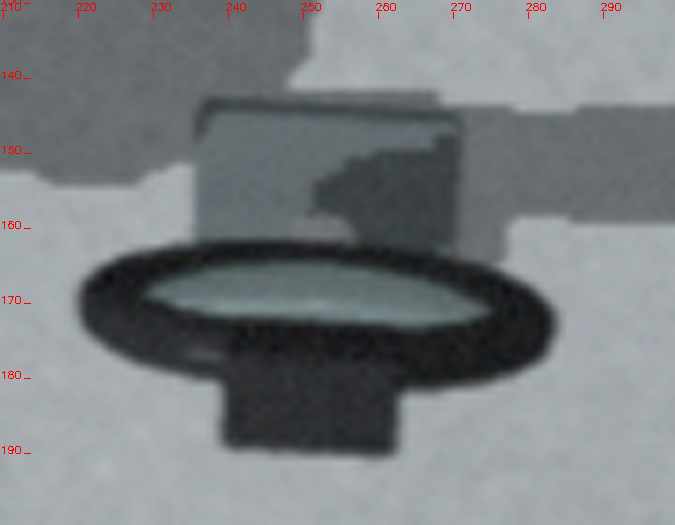

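Run:
```python
from h import *
import pickle
o=pickle.load(open('o16.pkl','rb'));w=o['wrist']
print(onz(w,250.5,184.3,130)); a=onz(w,236,145,14);b=onz(w,270,147,14);d=b-a;print(a,b,np.arctan2(d[0],-d[1]))
n=np.array([-d[1],d[0]])/np.hypot(*d[:2]);print('foot c',(a+b)[:2]/2-24*n)
a=onz(w,239,189.5,130);b=onz(w,262,190.5,130);d=b-a;print('lug',a,b,np.arctan2(d[0],-d[1]),(a+b)[:2]/2+7*n)
```

```text
[449.30210372 285.29413638 130.        ]
[469.58927875 310.61443133  14.        ] [474.16073586 265.20406209  14.        ] 0.10033187103063769
foot c [447.99570382 285.50531973]
lug [442.14640973 295.86612167 130.        ] [444.7730986  272.91255781 130.        ] 0.1139392703929015 [450.42455102 285.09048511]
```

>>> drive_tool(
  increments=[0, 0, -0.05, 0.01, -0.04, 0, 60, 0, 0, -0.1, 0.01, -0.04, 0, 60, 0, 0, -0.15, 0.01, -0.04, 0, 60, 0, 0, -0.2, 0.01, -0.04, 0, 60, 0, 0, -0.25, 0.01, -0.04, 0, 60, 0, 0, -0.3, 0.01, -0.04, 0, 60, 0, 0, -0.35, 0.01, -0.04, 0.05, 60, 0, 0, -0.4, 0.01, -0.04, 0.1, 60, 0, 0, -0.45, 0.01, -0.04, 0.15, 60, 0, 0, -0.484, 0.01, -0.04, 0.22, 60, 0, 0, -0.484, 0.01, -0.04, 0.22, 60, 0, 0, -0.484, 0.01, -0.04, 0.22, 60],
)

```text
time: 22.72
ee_pos: [449.6, 285.1, 173.3]
ee_rot: [3.141, -0.0, 1.675]
contact_force: [-0.4, -0.0, 0.5]
gripper_width: 56.8
```

Run:
```python
from h import *
w=cap('wrist','w17.png')
st=robot.observe();print(st['time'],st['ee_pos'],st['ee_rot'])
grid(w['img'],180,100,340,290,3,'w17c.png',10)
```

```text
22.775 [449.58926519 285.3234898  173.59341889] [ 3.14074532e+00 -3.00294274e-04  1.67542045e+00]
```

View pics/w17c.png

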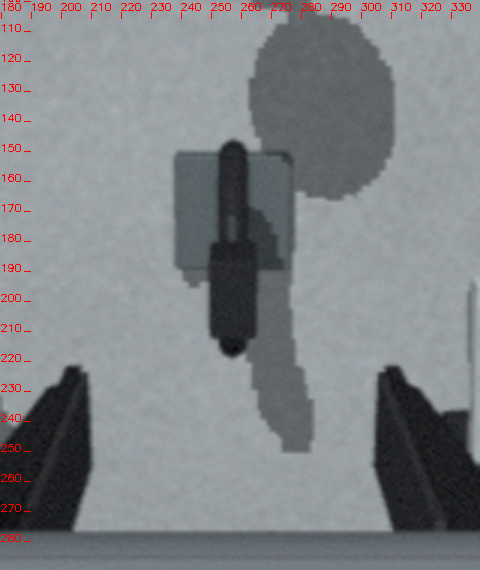

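>>> drive_tool(
  increments=[0, 0, 0, 0, 0, 0.15, 60, 0, 0, 0, 0, 0, 0.3, 60, 0, 0, 0, 0, 0, 0.42, 60, 0, 0, 0, 0, 0, 0.5, 60, 0, 0, 0, 0, 0, 0.5, 60, 0, 0, 0, 0, 0, 0.5, 0, 0, 0, 0, 0, 0, 0.5, 0, 0, 0, 0, 0, 0, 0.5, 0, 0, 0, 0, 0, 0, 0.5, 0, 0, 0, 0, 0, 0, 0.5, 0],
  force=30,
)

```text
time: 24.02
ee_pos: [448.9, 285.7, 73.0]
ee_rot: [3.141, -0.0, 1.678]
contact_force: [-0.7, 0.5, -3.0]
gripper_width: 13.7
```

Run:
```python
from h import *
w=cap('wrist')
st=robot.observe();print(st['time'],st['ee_pos'],st['ee_rot'],st['gripper_width'],st['contact_force'])
```

```text
24.075 [448.87742306 285.68795709  72.93923599] [ 3.14140117e+00 -1.97040567e-04  1.67756822e+00] 13.886305670559503 [ 0.99677636  0.79045909 -0.71865117]
```

>>> drive_tool(
  increments=[0, 0, 0, 0, 0, -0.05, 0, 0, 0, 0, 0, 0, -0.2, 0, 0, 0, 0, 0, 0, -0.4, 0, 0, 0, 0, 0, 0, -0.6, 0, 0, 0, 0.05, -0.1, 0, -0.65, 0, 0, 0, 0.1, -0.25, 0, -0.65, 0, 0, 0, 0.15, -0.4, 0, -0.65, 0, 0, 0, 0.2, -0.55, 0, -0.65, 0, 0, 0, 0.25, -0.7, 0.05, -0.65, 0, 0, 0, 0.3, -0.85, 0.1, -0.65, 0, 0, 0, 0.35, -0.95, 0.15, -0.65, 0, 0, 0, 0.4, -1, 0.2, -0.65, 0, 0, 0, 0.45, -1, 0.2, -0.65, 0, 0, 0, 0.484, -1, 0.2, -0.65, 0, 0, 0, 0.484, -1, 0.2, -0.65, 0],
)

```text
time: 25.95
ee_pos: [509.5, 90.9, 202.5]
ee_rot: [-3.142, 0.001, 0.158]
contact_force: [0.2, 0.4, -3.6]
gripper_width: 13.9
```

Run:
```python
from h import *
st=robot.observe();print(st['time'],st['ee_pos'],st['ee_rot'],st['gripper_width'])
```

```text
25.95 [509.52434944  90.91480031 202.53868416] [-3.14150293e+00  9.93566151e-04  1.58237300e-01] 13.93062657304567
```

>>> drive_tool(
  increments=[0, 0, 0, 0.1, 0.2, 0, 0, 0, 0, 0, 0.25, 0.4, 0, 0, 0, 0, 0, 0.42, 0.6, 0, 0, 0, 0, 0, 0.56, 0.712, 0, 0, 0, 0, 0, 0.56, 0.712, 0.1, 0, 0, 0, 0, 0.56, 0.712, 0.2, 0, 0, 0, 0, 0.56, 0.712, 0.3, 0, 0, 0, 0, 0.56, 0.712, 0.38, 0, 0, 0, 0, 0.56, 0.712, 0.44, 0, 0, 0, 0, 0.56, 0.712, 0.44, 0, 0, 0, 0, 0.56, 0.712, 0.44, 0],
)

```text
time: 27.32
ee_pos: [643.4, -32.1, 115.8]
ee_rot: [3.141, -0.001, 0.157]
contact_force: [-0.3, 0.2, -3.7]
gripper_width: 13.5
```

Run:
```python
from h import *
w=cap('wrist','w18.png');s=cap('side')
st=robot.observe();print(st['time'],st['ee_pos'],st['ee_rot'],st['contact_force'],st['gripper_width'])
grid(w['img'],150,100,370,280,2.7,'w18c.png',10);grid(s['img'],250,110,350,220,5.5,'s18c.png',10)
```

```text
27.425 [643.64478833 -32.22185659 116.14148432] [ 3.14098754e+00 -2.03394548e-03  1.57123430e-01] [ 0.32352981 -0.01992079 -3.89976099] 13.671196256790846
```

View pics/w18c.png

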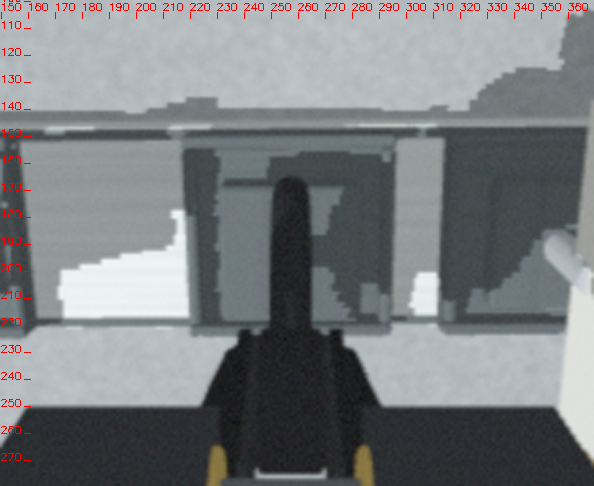

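View pics/s18c.png

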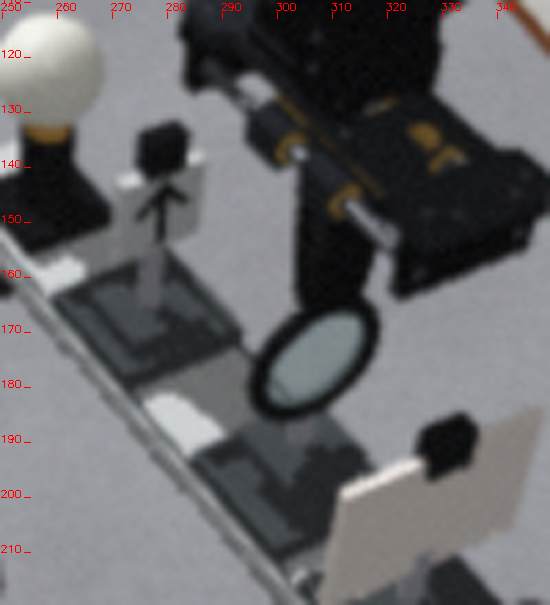

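>>> drive_tool(
  increments=[0, 0, 0, 0, 0, 0.015, 0, 0, 0, 0, 0, 0, 0.03, 0, 0, 0, 0, 0, 0, 0.045, 0, 0, 0, 0, 0, 0, 0.06, 0, 0, 0, 0, 0, 0, 0.07, 0, 0, 0, 0, 0, 0, 0.075, 0, 0, 0, 0, 0, 0, 0.08, 0, 0, 0, 0, 0, 0, 0.085, 0, 0, 0, 0, 0, 0, 0.087, 0, 0, 0, 0, 0, 0, 0.087, 0],
)

```text
time: 28.68
ee_pos: [643.1, -32.2, 98.1]
ee_rot: [3.141, -0.001, 0.157]
contact_force: [-0.6, -0.5, 0.2]
gripper_width: 14.0
```

Run:
```python
from h import *
s=cap('side')
st=robot.observe();print(st['time'],st['ee_pos'],st['ee_rot'],st['contact_force'],st['gripper_width'])
```

```text
28.725 [643.14617846 -32.18599852  98.12671101] [ 3.14137238e+00 -7.55560859e-04  1.57106073e-01] [-0.43572955  0.13472724  0.18714323] 14.014365005851703
```

Vertical force went from −3.9 N to about 0, so the lens is on the floor of the seat. I'll release it.

>>> drive_tool(
  increments=[0, 0, 0, 0, 0, 0.002, 0, 0, 0, 0, 0, 0, 0.002, 12, 0, 0, 0, 0, 0, 0.002, 20, 0, 0, 0, 0, 0, 0.002, 45, 0, 0, 0, 0, 0, 0.002, 50, 0, 0, 0, 0, 0, 0.002, 50, 0, 0, 0, 0, 0, -0.1, 50, 0, 0, 0, 0, 0, -0.35, 50, 0, 0, 0, 0, 0, -0.55, 50, 0, 0, 0, -0.3, 0, -0.65, 50, 0, 0, 0, -0.55, 0, -0.65, 50, 0, 0, 0, -0.55, 0, -0.65, 50, 0, 0, 0, -0.55, 0, -0.65, 50],
)

```text
time: 30.35
ee_pos: [534.9, -49.4, 229.1]
ee_rot: [3.141, -0.003, 0.157]
contact_force: [-0.2, -0.7, -1.0]
gripper_width: 47.3
```

Run:
```python
from h import *
import pickle
w=cap('wrist','w19.png');s=cap('side','s19.png');c=cap('scene','c19.png');pickle.dump(dict(wrist=w,side=s,scene=c),open('o19.pkl','wb'))
st=robot.observe();print(st['time'],st['ee_pos'],st['contact_force'],st['gripper_width'])
grid(s['img'],235,110,345,240,4.5,'s19c.png',10);grid(c['img'],150,80,290,300,2.7,'c19c.png',10)
```

```text
30.5 [535.17574747 -49.28704674 227.93045341] [ 0.03874019  1.17895393 -0.07452948] 47.599421319656216
```

View pics/w19.png

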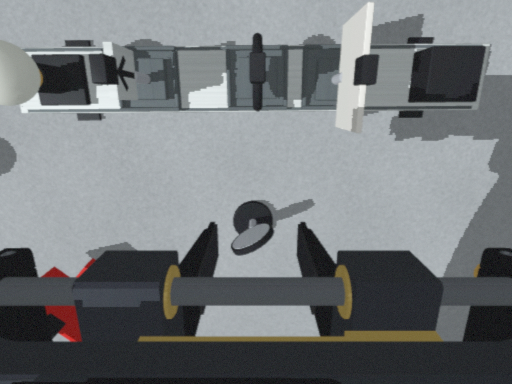

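View pics/s19c.png

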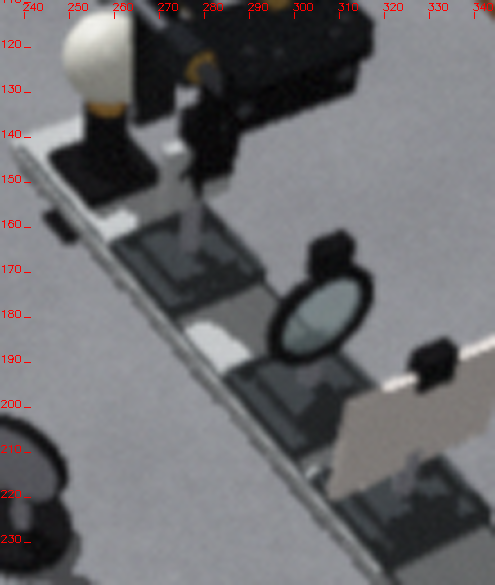

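View pics/c19.png

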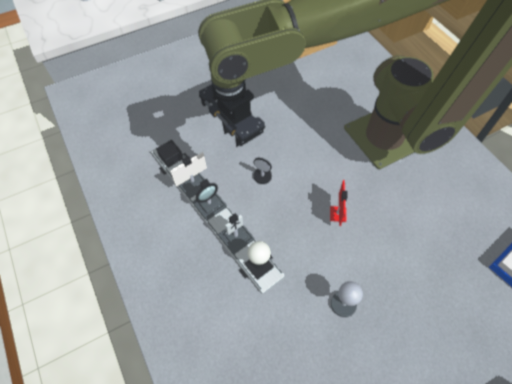

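Run:
```python
from h import *
import pickle
o=pickle.load(open('o19.pkl','rb'));w=o['wrist']
grid(w['img'],80,20,400,145,2.5,'w19c.png',10)
```

```text
(no output)
```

View pics/w19c.png

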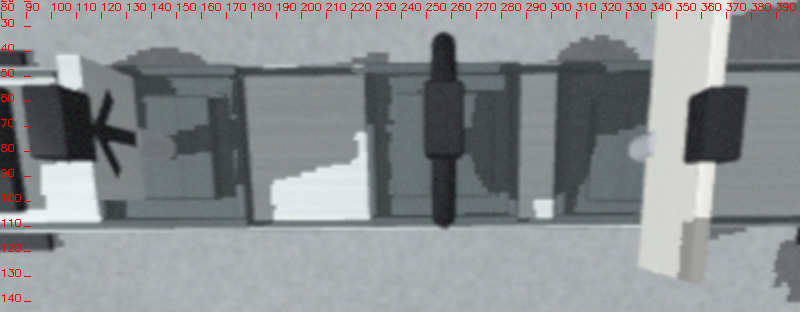

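Run:
```python
from h import *
import pickle
o=pickle.load(open('o19.pkl','rb'));w=o['wrist']
S={'slide':((96,69.5),(621,102.2)),'lens':((254.5,70),(642.8,-32)),'screen':((365.5,69.5),(657,-126.5))}
S['slide']=((94,69),(621,102.2)) if 0 else ((95,69),(621,102.2))
for k,(p,c) in S.items():
    q=onz(w,*p,155)[:2];print(k,q.round(1),'off',(q-c).round(1))
# foot edges vs rim: rows at z=39 foot / z=34 rim
for n,x,f0,f1 in (('slide',150,57,99.5),('screen',325,57,99)):
    a=onz(w,x,f0,39);b=onz(w,x,f1,39);print(n,'foot mid',((a+b)/2).round(1),np.linalg.norm(a-b))
    a=onz(w,x,45.5,34);b=onz(w,x,109,34);print(n,'seat mid',((a+b)/2).round(1),np.linalg.norm(a-b))
# mirror, sphere, weight in initial vs now
o0=pickle.load(open('o0.pkl','rb'))
a=o0['scene']['img'].astype(int);b=o['scene']['img'].astype(int)
o1=pickle.load(open('o1.pkl','rb'))
for nm,box in (('sphere',(335,360,280,305)),('mirror',(255,275,155,180))):
    x0,x1,y0,y1=box; print(nm,abs(a[y0:y1,x0:x1]-b[y0:y1,x0:x1]).mean())
s0=o0['side']['img'].astype(int);s1=o['side']['img'].astype(int)
print('weight',abs(s0[355:383,278:302]-s1[355:383,278:302]).mean())
st=robot.observe();print(st['time'],st['contact_force'])
```

```text
slide [619.6 105.4] off [-1.4  3.2]
lens [640.2 -30. ] off [-2.6  2. ]
screen [ 655.5 -124. ] off [-1.5  2.5]
slide foot mid [621.6  97.2  39. ] 48.98023865197039
slide seat mid [622.3  98.9  34. ] 74.00351063881153
screen foot mid [ 655.3 -113.7   39. ] 48.248883704954594
screen seat mid [ 656.1 -114.6   34. ] 73.79828775909722
sphere 4.812266666666667
mirror 3.3566666666666665
weight 2.9057539682539684
30.5 [ 0.03874019  1.17895393 -0.07452948]
```

All parts are within about 4 mm of their seat centres, and the bystanders have not moved. I'll hand the job in.

```bash
python3 -c "
from bench import robot
print(robot.job_done())"
```

```text
the job is handed in; nothing more can be done
None
```

The slide is in the seat next to the lamp, the lens is in the middle seat and the screen is in the far seat. The job was handed in at about 30.5 s of the 96 s allowed; no verdict was reported.

**Grasp problem:** my first grasp of the screen closed on nothing, because the real fingertips are about 29 mm above the reported TCP (found from the side and scene views). I allowed for this, and all three later grasps read about 14 mm, the lug thickness. The missed try did not move the screen.

**Final checks:**
- **Position:** the lug tops came out 3 to 4 mm from the seat centres, and the feet of the slide and screen that I could measure lie inside their trays.
- **Upright and square:** all three parts look upright and flat. The tool was turned to within about 0.02 rad of the measured bench axis at release.
- **Released:** the gripper is open and clear of the parts, with no contact force.
- **Bystanders:** comparing images from the start and the end showed almost no change at the mirror, ball or weight. The red look-alike was left alone.

**Disagreement:** the side and wrist cameras differed by up to about 6 mm on the seat positions. I used mainly the repeated wrist measurements, which agreed with each other within about 4 mm.

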